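Load the finished watch movements onto the test stands

TASK

Four of the watch movements are finished, shown by the coloured disc on top: stand each upright in the middle of the test stand whose felt has the same colour, one after another in the tester's order: red, blue, green, then black. Set each one down gently rather than dropping it, let go of it before you fetch the next, and leave the two unfinished movements (no coloured disc) where they are.

Things in the scene. Friction and masses are not known exactly. Their poses are not given: they have to be found in the camera images.
- movement_red: Finished watch movement in a round beige holder; its top is a red disc 32 mm across with a brass edge. Straight cylinder 40 mm in diameter (grip the beige sides, from any direction); beige part 26 mm high, top at 30 mm; about 60 g, loose, upright. Origin: centre of its underside; z up; yaw does not matter. Nothing among the work is taller than 35 mm.
- stand_red: Test stand, red: fixed low round grey base 78 mm in diameter, with a red felt disc 70 mm in diameter on top; the flat top of the felt is 8 mm above the table. Origin: centre of its underside, at table height; z up.
- movement_blue: Finished watch movement in a round beige holder; its top is a blue disc 32 mm across with a brass edge. Straight cylinder 40 mm in diameter (grip the beige sides, from any direction); beige part 26 mm high, top at 30 mm; about 60 g, loose, upright. Origin: centre of its underside; z up; yaw does not matter.
- stand_blue: Test stand, blue: fixed low round grey base 78 mm in diameter, with a blue felt disc 70 mm in diameter on top; the flat top of the felt is 8 mm above the table. Origin: centre of its underside, at table height; z up.
- movement_green: Finished watch movement in a round beige holder; its top is a green disc 32 mm across with a brass edge. Straight cylinder 40 mm in diameter (grip the beige sides, from any direction); beige part 26 mm high, top at 30 mm; about 60 g, loose, upright. Origin: centre of its underside; z up; yaw does not matter.
- stand_green: Test stand, green: fixed low round grey base 78 mm in diameter, with a green felt disc 70 mm in diameter on top; the flat top of the felt is 8 mm above the table. Origin: centre of its underside, at table height; z up.
- movement_black: Finished watch movement in a round beige holder; its top is a black disc 32 mm across with a brass edge. Straight cylinder 40 mm in diameter (grip the beige sides, from any direction); beige part 26 mm high, top at 30 mm; about 60 g, loose, upright. Origin: centre of its underside; z up; yaw does not matter.
- stand_black: Test stand, black: fixed low round grey base 78 mm in diameter, with a black felt disc 70 mm in diameter on top; the flat top of the felt is 8 mm above the table. Origin: centre of its underside, at table height; z up.
- bare_brass: Unfinished movement in the same beige holder (40 mm in diameter, 29 mm high with its plate): no coloured disc on top, but a bare brass plate 36 mm across with three small open steel gears. Loose; to be left where it is. Origin: centre of its underside; z up.
- bare_steel: Unfinished movement in the same beige holder (40 mm in diameter, 29 mm high with its plate): no coloured disc on top, but a bare silvery plate 36 mm across with three small open dark steel gears. Loose; to be left where it is. Origin: centre of its underside; z up.

How it is judged:
By the outcome, as a careful person would: the job done as asked, in the order asked, and still so for the second after the job is handed in, with the robot touching nothing.
It also fails if it takes over 99 s, if anything falls off the work surface, if the arm or the gripper's body presses on something with over 40 N, if the wrist force passes 120 N, or if a joint passes its speed limit or range.

ROBOT

A 6-joint arm with a two-finger parallel gripper is mounted at the origin on the work surface. World frame = base frame: x ahead of the robot, y to its left, z up, the work surface at z = 0. Lengths are in m, angles in rad, forces in N, time in s.
With the tool pointing down it reaches from about 0.4 to 0.825 m from the base axis. Payload 7 kg.
Tool frame: the origin (TCP) lies midway between the tips of the shut fingers; the grasp point (between the pads) lies 19 mm behind it; x points along the fingers, y is the direction in which the jaws open and shut, and the axes are right-handed (so a half turn about x gives the same grasp; the last joint's range is limited). The gripper opens to 85 mm and grips with 20 to 120 N. Pads are 22 mm wide; open, the fingers measure 114 mm over their backs; the gripper's body (76 mm by 85 mm) begins 54 mm behind the grasp point. The pads swing forward as they close: fully open they stand 13 mm farther back than shut.
Start: joints at [1.619, 0.359, 0.012, 0, -1.224, -0.288], TCP at [0.16, 0.656, 0.231] pointing down, gripper open.
Joint ranges: [-3.07, 3.07], [-1.43, 2.12], [-1.02, 1.25], [-3.03, 1.67], [-3.05, -0], [-3.03, 3.03]. Speed limits (rad/s): [2.39, 2.39, 3.01, 3.14, 3.14, 3.14].

INTERFACE

Orientations are given as a unit quaternion [x, y, z, w].
In Python, from workcell import arm gives the robot as it stands.
- The arm moves only by the shell command python3 -m jog 'ROWS' [FORCE]. ROWS is text: rows parted by semicolons, each of 7 numbers parted by spaces: the opening, from -1 (shut) to 1 (fully open), so that 0 is half open, then the shift along the tool's x, y, z in cm, then the turn, a rotation vector about the tool's x, y, z in degrees. A call has 1 to 10 rows; each row shifts and turns the pose as measured when the row begins, along the tool's axes as they then stand; what a row does not reach is not made up. A row lasts 1/12 s, in which the tool goes at most 41.7 mm and 7.16 degrees, less where a joint would pass 70% of its speed; a pose out of reach is approached as far as the arm can. A call is refused whole if a number of a shift passes 4.17 or a number of a turn 7.16, either way. A call with a gripper value outside its range is refused whole. The fingers move at their own pace and stop on an object; FORCE is the grip in N (left out, the last holds). Time passes only in rows, so rows that do not move let the fingers close. It gives the time, the measured TCP pose, the force and the opening at its end, in the units of the state.
- arm.observe(): the state, without advancing time (a new reading comes with each control period).
- arm.snapshot(name): name is "side" or "top"; returns a dict with "image" (384x512x3 uint8, red, green, blue), "range_z" (384x512 float32, m along the optical axis (not along the pixel's ray), 0 where there is no reading), "K" (3x3 intrinsics, pixels), "cam_to_world" (4x4, takes a point from camera to world coordinates). Camera axes: x right, y down, z forward; pixel columns grow to the right and rows downward; lengths in m; the calibration is good to about 2 mm. A picture is of the moment at which its call begins.
- arm.finish_job(): hands the job in, once; it reports no verdict.
Trained networks look in a picture, given as the dict that the camera call returned (one of the last four; its "shot" number tells which), for a name from the list of things; names that differ only in an ending like _2 or _b are one class to them, and where a whole thing is asked for, a point or a joint stands for the part that bears it (a point fixed in the world has none). Each returns a list of dicts, best first, with "confidence" (0 to 1); they miss things now and then, are a little off and sometimes report something else, mostly with a low value. They report only what shows in the picture. A call takes as long as a camera call.
- arm.recognise(query, picture): "centre" ([column, row] in pixels, amid what is visible of it).
- arm.silhouettes(query, picture): "mask" (384x512 bool, what is visible of it) and "centre" ([column, row] in pixels, amid what is visible of it).
The state is a dict: "clock": time; "joint_positions": joint angles; "joint_vel": joint speeds; "joint_efforts": joint torques, N m; "tool_pos": TCP position; "tool_rot": TCP orientation; "wrist_force": force on the tool from outside, world axes, zero at the start; "ft_torque": the same for the moment, N m; "grip_width": finger opening in m.
Only numpy, scipy, OpenCV 4.12 (cv2) and the standard library are available. Lean on these libraries where they do the work, as an engineer would, in place of code of your own. Each camera call takes 0.05 s, during which the arm holds its last target.

## Working session

There is one attempt and no reset: what is moved stays moved. The work goes in short steps, Python scripts to look and compute and a shell command to move; the robot and the scene stay as the last step left them, time stands still between calls to the robot, and variables do not carry over. Pictures are saved under pics/ and viewed, and the job is handed in when it is done.

```bash
ls; mkdir -p pics
cat > h.py <<'E'
import numpy as np, cv2
from workcell import arm
from scipy.spatial.transform import Rotation as R
def save(p,n): cv2.imwrite('pics/'+n,p['image'][:,:,::-1])
def cloud(p):
    z=p['range_z'];K=p['K'];v,u=np.mgrid[:384,:512]
    c=np.stack([(u-K[0,2])/K[0,0]*z,(v-K[1,2])/K[1,1]*z,z],-1)
    T=p['cam_to_world'];return c@T[:3,:3].T+T[:3,3]
E
python3 - <<'E'
from h import *
s=arm.observe();print(s)
for n in('top','side'):
    p=arm.snapshot(n);save(p,n+'0.png');C=cloud(p);print(n,p['cam_to_world'][:3,3])
    if n=='top':
      for q in ['movement_red','stand_red','movement_blue','stand_blue','movement_green','stand_green','movement_black','stand_black','bare_brass','bare_steel']:
        for d in arm.silhouettes(q,p)[:2]:
            m=d['mask']&(p['range_z']>0);pts=C[m]
            zt=np.percentile(pts[:,2],90);t=pts[pts[:,2]>zt-.004]
            (cx,cy),r=cv2.minEnclosingCircle(t[:,:2].astype(np.float32))
            print(q,round(d['confidence'],2),np.round(d['centre']),m.sum(),'top',zt.round(4),'circ',round(cx,4),round(cy,4),round(r,4),'med',np.median(t[:,:2],0).round(4))
E
```

```text
pics
{'clock': 0.0, 'joint_positions': array([ 1.61910160e+00,  3.59365500e-01,  1.09908861e-02, -3.64705233e-04,
       -1.22409953e+00, -2.88103910e-01]), 'joint_vel': array([-3.12979967e-04, -4.33901778e-04, -1.08378178e-03,  4.44209863e-05,
       -2.48432646e-03, -1.30991111e-04]), 'joint_efforts': array([ 4.67710797e-04, -5.83317375e+01,  2.93424922e+01,  6.93675399e+00,
       -5.74752252e-03,  1.87303920e-05]), 'tool_pos': array([0.16022286, 0.65517253, 0.23034531]), 'tool_rot': array([-0.70200451,  0.08522733,  0.70204494,  0.08401708]), 'wrist_force': array([ 0.7154164 , -0.07690986, -0.39936545]), 'ft_torque': array([ 0.03998363,  0.03505731, -0.05017357]), 'grip_width': 0.08535299191496772}
top [0.3847283  0.02101296 0.949543  ]
movement_red 0.59 [ 78. 192.] 733 top 0.0099 circ 0.502 0.4343 0.0406 med [0.4999 0.4344]
movement_red 0.57 [366. 173.] 222 top 0.0312 circ 0.5688 -0.3225 0.0183 med [ 0.5691 -0.3227]
stand_red 0.63 [323. 151.] 202 top 0.0311 circ 0.6352 -0.2026 0.0181 med [ 0.6352 -0.203 ]
movement_blue 0.68 [126. 165.] 248 top 0.0306 circ 0.5709 0.3177 0.0189 me
[... 358 characters left out ...]
3 0.0406 med [0.5001 0.4342]
stand_green 0.43 [164. 238.] 208 top 0.0308 circ 0.3903 0.2043 0.0184 med [0.3904 0.2053]
movement_black 0.69 [271. 213.] 149 top 0.0319 circ 0.4587 -0.071 0.0174 med [ 0.4591 -0.0698]
stand_black 0.67 [172. 144.] 674 top 0.0097 circ 0.636 0.205 0.0402 med [0.6367 0.2032]
stand_black 0.55 [404. 200.] 705 top 0.0095 circ 0.5124 -0.4269 0.0412 med [ 0.5096 -0.4261]
bare_brass 0.78 [129. 167.] 229 top 0.0307 circ 0.5709 0.3177 0.0189 med [0.5709 0.3175]
bare_brass 0.66 [169. 147.] 603 top 0.0098 circ 0.6353 0.2042 0.0394 med [0.6362 0.2029]
bare_steel 0.6 [162. 240.] 192 top 0.0307 circ 0.3903 0.2037 0.0179 med [0.3903 0.2048]
side [0.46981271 0.59204088 0.67940663]
```

View pics/top0.png

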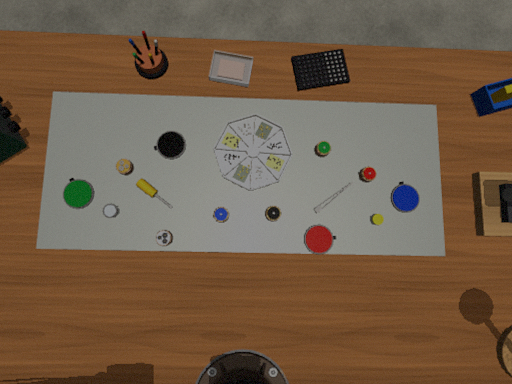

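View pics/side0.png

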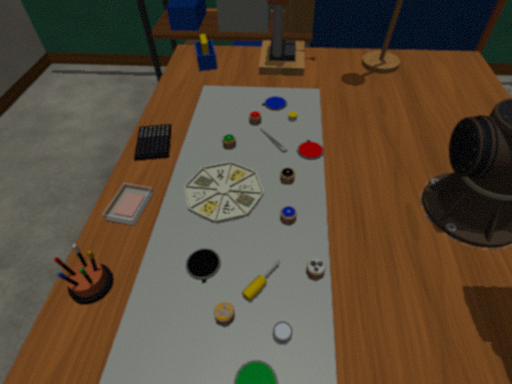

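The top view shows red at (368,173), blue (221,214), green (323,148) and black (273,213). The stands are red (319,239), blue (404,198), green (78,193) and black (171,145). The brass (124,167) and steel (164,238) unfinished movements must stay put. The networks mix up colours, so I'll refine the positions by colour and depth at these spots.

```bash
cat > loc.py <<'E'
from h import *
M=dict(red=(368,173),blue=(221,214),green=(323,148),black=(273,213))
S=dict(red=(319,239),blue=(404,198),green=(78,193),black=(171,145))
def blob(p,seed,h,zlo,zhi,rad):
    # connected depth-raised blob around seed, then enclosing circle of it
    C=cloud(p);c0=C[int(seed[1]),int(seed[0])]
    m=(C[:,:,2]>zlo)&(C[:,:,2]<zhi)&(np.hypot(C[:,:,0]-c0[0],C[:,:,1]-c0[1])<rad)
    pts=C[m][:,:2]
    hull=cv2.convexHull(pts.astype(np.float32))
    (x,y),_,_=cv2.fitEllipse(hull) if len(hull)>5 else ((0,0),0,0)
    return pts.mean(0).round(4),np.round((x,y),4),len(pts)
E
python3 - <<'E'
from loc import *
p=arm.snapshot('top');q=arm.snapshot('side')
T=np.linalg.inv(q['cam_to_world'])
def proj(p,X):
    T=np.linalg.inv(p['cam_to_world']);c=T[:3,:3]@X+T[:3,3];u=p['K']@c;return u[:2]/u[2]
for k in M:
  for nm,D,z in(('mov',M,(.024,.04,.03)),('stand',S,(.005,.016,.045))):
    a=blob(p,D[k],0,*z); X=np.array([*a[0],.03 if nm=='mov' else .008])
    u=proj(q,X)
    b=blob(q,np.clip(u.round(),0,[511,383]),0,*z)
    print(k,nm,'top',*a,'side',*b, u.round(1), 'r',np.hypot(*a[0]).round(3))
big=cv2.resize(p['image'][130:260,190:430],None,fx=3.3,fy=3.3,interpolation=cv2.INTER_CUBIC)
cv2.imwrite('pics/zoom.png',big[:,:,::-1])
E
```

```text
red mov top [ 0.5692 -0.3219] [ 0.5697 -0.3228] 167 side [ 0.5709 -0.3184] [ 0.5721 -0.3201] 74 [255.7 113.7] r 0.654
red stand top [ 0.3954 -0.1923] [ 0.3957 -0.1937] 639 side [ 0.3967 -0.1893] [ 0.3966 -0.1896] 321 [311.1 148.3] r 0.44
blue mov top [0.4532 0.0631] [0.4529 0.0631] 179 side [0.4552 0.0684] [0.4551 0.0675] 164 [289.4 210.2] r 0.458
blue stand top [ 0.5095 -0.4267] [ 0.511  -0.4265] 582 side [ 0.5112 -0.423 ] [ 0.5126 -0.4251] 210 [276.1 101.5] r 0.665Traceback (most recent call last):
  File "<stdin>", line 10, in <module>
  File "loc.py", line 10, in blob
    (x,y),_,_=cv2.fitEllipse(hull) if len(hull)>5 else ((0,0),0,0)
                                      ~~~^^^^^^
TypeError: object of type 'NoneType' has no len()
```

```bash
cat > loc.py <<'E'
from h import *
M=dict(red=(368,173),blue=(221,214),green=(323,148),black=(273,213))
S=dict(red=(319,239),blue=(404,198),green=(78,193),black=(171,145))
def ray(p,uv,z):
    d=p['cam_to_world'][:3,:3]@np.linalg.solve(p['K'],[*uv,1]);o=p['cam_to_world'][:3,3]
    return (o+d*(z-o[2])/d[2])[:2]
def proj(p,X):
    T=np.linalg.inv(p['cam_to_world']);u=p['K']@(T[:3,:3]@X+T[:3,3]);return u[:2]/u[2]
def col(p,k):
    h,s,v=[x.astype(int) for x in cv2.split(cv2.cvtColor(p['image'],cv2.COLOR_RGB2HSV))]
    if k=='black': return v<60
    H=dict(red=0,green=60,blue=115)[k]
    return (np.abs((h-H+90)%180-90)<18)&(s>120)
def felt(p,k,uv,R,z):
    m=col(p,k).astype(np.uint8)
    if R>15: m=cv2.morphologyEx(m,cv2.MORPH_OPEN,cv2.getStructuringElement(cv2.MORPH_ELLIPSE,(7,7)))
    v,u=np.mgrid[:384,:512];m=(m>0)&(np.hypot(u-uv[0],v-uv[1])<R)
    if m.sum()<5: return None,0
    return ray(p,(u[m].mean(),v[m].mean()),z).round(4),m.sum()
E
python3 - <<'E'
from loc import *
p=arm.snapshot('top');q=arm.snapshot('side')
for k in M:
    for nm,D,R,z in(('mov',M,9,.03),('stand',S,20,.008)):
        a,n=felt(p,k,D[k],R,z)
        if a is None: print(k,nm,'none');continue
        b,n2=felt(q,k,proj(q,np.array([*a,z])),R,z)
        print(k,nm,a,n,b,n2)
big=cv2.resize(p['image'][130:260,190:430],None,fx=3.3,fy=3.3,interpolation=cv2.INTER_CUBIC)
cv2.imwrite('pics/zoom.png',big[:,:,::-1])
E
```

```text
red mov [ 0.5697 -0.3208] 136 [ 0.5716 -0.3121] 73
red stand [ 0.39   -0.1915] 652 [ 0.3768 -0.1917] 551
blue mov [0.4543 0.0642] 107 [0.4559 0.0666] 92
blue stand [ 0.5102 -0.4269] 513 [ 0.5121 -0.4212] 190
green mov [ 0.6371 -0.2026] 99 [ 0.6386 -0.2   ] 45
green stand [0.5    0.4355] 565 [0.5026 0.4235] 658
black mov [ 0.4604 -0.0697] 100 [ 0.4621 -0.0631] 85
black stand [0.638  0.2044] 533 [0.6399 0.2084] 729
```

View pics/zoom.png

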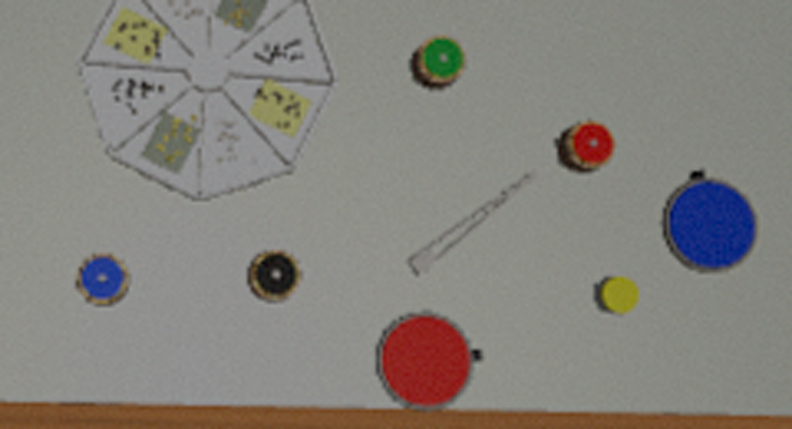

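```bash
cat > go.py <<'E'
import sys
from h import *
def st():
    s=arm.observe();A=R.from_quat(s['tool_rot']).as_matrix()
    print('t',round(s['clock'],2),'tcp',s['tool_pos'].round(4),'w',round(s['grip_width'],4),'F',s['wrist_force'].round(1),'q6',s['joint_positions'].round(2))
    # tilt fix (rot vec in tool axes bringing x to -z)
    ax=np.cross(A[:,0],[0,0,-1.]);print('ytool',A[:,1].round(3),'ztool',A[:,2].round(3),'tiltfix deg tool',np.degrees(A.T@ax).round(2))
    return s,A
if __name__=='__main__':
    s,A=st();v=[float(x) for x in sys.argv[1:]]
    for i in range(0,len(v),3):
        t=np.array(v[i:i+3]);prev=s['tool_pos'] if i==0 else np.array(v[i-3:i])
        d=A.T@(t-prev)*100;print('to',t,'cm tool',d.round(2),'rows',np.ceil(np.linalg.norm(d)/4.17))
E
python3 go.py 0.5 0.2 0.15 0.57 -0.319 0.1
python3 - <<'E'
from loc import *
import loc
def col(p,k):
    h,s,v=[x.astype(int) for x in cv2.split(cv2.cvtColor(p['image'],cv2.COLOR_RGB2HSV))]
    return (np.abs((h+90)%180-90)<7)&(s>160)
loc.col=col
for n in('top','side'):
    p=arm.snapshot(n)
    print(n,felt(p,'red',proj(p,np.array([.5695,-.321,.03])),9,.03),felt(p,'red',proj(p,np.array([.395,-.192,.008])),20,.008))
E
```

```text
t 0.8 tcp [0.1603 0.6557 0.2313] w 0.0855 F [ 0.2 -0.2  0.8] q6 [ 1.62  0.36  0.01 -0.   -1.22 -0.29]
ytool [-0.238 -0.971 -0.   ] ztool [-0.971  0.238  0.   ] tiltfix deg tool [-0.  0.  0.]
to [0.5  0.2  0.15] cm tool [  8.13  36.2  -43.82] rows 14.0
to [ 0.57  -0.319  0.1  ] cm tool [  5.    48.75 -19.13] rows 13.0
top (array([ 0.5705, -0.3229]), np.int64(100)) (array([ 0.3962, -0.1915]), np.int64(542))
side (array([ 0.5721, -0.3198]), np.int64(38)) (array([ 0.3979, -0.1869]), np.int64(294))
```

```bash
python3 -m jog '0.6 0.5 2.4 -3;0.6 0.5 2.4 -3;0.6 0.5 2.4 -3;0.6 0.5 2.4 -3;0.6 0.5 2.4 -3;0.6 0.5 2.4 -3;0.6 0.5 2.4 -3;0.6 0.5 2.4 -3;0.6 0.5 2.4 -3;0.6 0.5 2.4 -3' ; python3 -m jog '0.6 0.5 2.4 -3 0 0 0;0.6 0.5 2.4 -3 0 0 0;0.6 0.5 2.4 -3 0 0 0;0.6 0.5 2.4 -3 0 0 0;0.6 0.5 2.4 -3 0 0 0;0.6 0.5 2.4 -3 0 0 0;0.6 0.5 2.4 -3 0 0 0;0.6 0.5 2.4 -3 0 0 0;0.6 0.5 2.4 -3 0 0 0;0.6 0.5 2.4 -3 0 0 0'; python3 go.py 0.5 0.2 0.15 0.571 -0.3215 0.1
```

```text
clock: 1.73
tool_pos: [0.3998, 0.3457, 0.1795]
tool_rot: [0.703, -0.079, -0.702, -0.083]
wrist_force: [0.2, -0.2, -0.1]
grip_width: 0.0686
t 1.73 tcp [0.3998 0.3457 0.1795] w 0.0686 F [ 0.2 -0.2 -0.1] q6 [ 1.08  0.16 -0.39 -0.   -1.02  0.26]
ytool [-0.226 -0.974 -0.006] ztool [-0.974  0.226 -0.001] tiltfix deg tool [ 0.   -0.08  0.33]
to [0.5  0.2  0.15] cm tool [  2.9   11.94 -13.05] rows 5.0
to [ 0.571  -0.3215  0.1   ] cm tool [  4.74  49.22 -18.72] rows 13.0schema error: expected 7 numbers
```

```bash
python3 -m jog '0.6 0.5 2.4 -2.6 0 0 0;0.6 0.5 2.4 -2.6 0 0 0;0.6 0.5 2.4 -2.6 0 0 0;0.6 0.5 2.4 -2.6 0 0 0;0.6 0.5 2.4 -2.6 0 0 0;0.4 0.2 3.5 -1.3 0 0 0;0.4 0.2 3.5 -1.3 0 0 0;0.4 0.2 3.5 -1.3 0 0 0;0.4 0.2 3.5 -1.3 0 0 0;0.4 0.2 3.5 -1.3 0 0 0' && python3 -m jog '0.4 0.2 3.5 -1.3 0 0 0;0.4 0.2 3.5 -1.3 0 0 0;0.4 0.2 3.5 -1.3 0 0 0;0.4 0.2 3.5 -1.3 0 0 0;0.4 0.2 3.5 -1.3 0 0 0;0.4 0.2 3.5 -1.3 0 0 0;0.4 0.2 3.5 -1.3 0 0 0;0.4 0 0 0 0 0 0'; python3 go.py 0.571 -0.3215 0.08
```

```text
clock: 2.57
tool_pos: [0.5314, -0.0014, 0.1429]
tool_rot: [0.705, -0.077, -0.7, -0.083]
wrist_force: [1.0, 0.3, 0.0]
grip_width: 0.0598
clock: 3.23
tool_pos: [0.566, -0.2797, 0.1276]
tool_rot: [0.707, -0.077, -0.698, -0.084]
wrist_force: [0.8, 0.0, 0.9]
grip_width: 0.0598
t 3.23 tcp [ 0.566  -0.2797  0.1276] w 0.0598 F [0.8 0.  0.9] q6 [-0.16  0.36 -0.23 -0.01 -0.97  1.5 ]
ytool [-0.226 -0.974 -0.01 ] ztool [-0.974  0.227 -0.011] tiltfix deg tool [ 0.   -0.6   0.58]
to [ 0.571  -0.3215  0.08  ] cm tool [ 4.73  4.01 -1.39] rows 2.0
```

```bash
python3 -m jog '0.4 2 2 -0.7 0 -0.6 0.6;0.4 2 2 -0.7 0 0 0;0.4 0 0 0 0 0 0;0.4 0 0 0 0 0 0'; python3 go.py 0.571 -0.3215 0.001
python3 - <<'E'
from h import *
p=arm.snapshot('top');big=cv2.resize(p['image'][120:230,300:430],None,fx=5,fy=5);cv2.imwrite('pics/a1.png',big[:,:,::-1])
E
```

```text
clock: 3.57
tool_pos: [0.5713, -0.3279, 0.0864]
tool_rot: [0.703, -0.083, -0.702, -0.082]
wrist_force: [-0.1, 0.9, 1.3]
grip_width: 0.0596
t 3.57 tcp [ 0.5713 -0.3279  0.0864] w 0.0596 F [-0.1  0.9  1.3] q6 [-0.22  0.45 -0.2   0.   -0.92  1.56]
ytool [-0.232 -0.973  0.001] ztool [-0.973  0.232 -0.002] tiltfix deg tool [ 0.   -0.13 -0.06]
to [ 0.571  -0.3215  0.001 ] cm tool [ 8.54 -0.62  0.2 ] rows 3.0
```

View pics/a1.png

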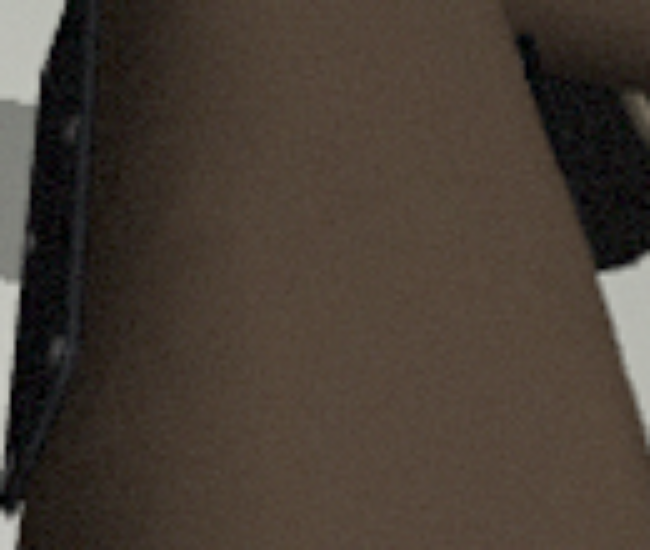

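The arm hides the top view, so I'll descend while watching the force.

```bash
python3 -m jog '0.4 2 -0.6 0.2 0 0 0;0.4 2 0 0 0 0 0;0.4 1.5 0 0 0 0 0;0.4 0 0 0 0 0 0'; python3 go.py 0.571 -0.3215 0.001
python3 - <<'E'
from h import *
p=arm.snapshot('side');big=cv2.resize(p['image'][60:180,180:330],None,fx=5,fy=5);cv2.imwrite('pics/a2.png',big[:,:,::-1])
E
```

```text
clock: 3.95
tool_pos: [0.5732, -0.3195, 0.0337]
tool_rot: [0.705, -0.082, -0.699, -0.081]
wrist_force: [0.0, 0.1, 0.3]
grip_width: 0.0599
t 3.95 tcp [ 0.5732 -0.3195  0.0337] w 0.0599 F [0.  0.1 0.3] q6 [-0.21  0.5  -0.26  0.   -0.8   1.55]
ytool [-0.23  -0.973  0.001] ztool [-0.973  0.23  -0.008] tiltfix deg tool [ 0.   -0.48 -0.06]
to [ 0.571  -0.3215  0.001 ] cm tool [3.27 0.24 0.19] rows 1.0
```

View pics/a2.png

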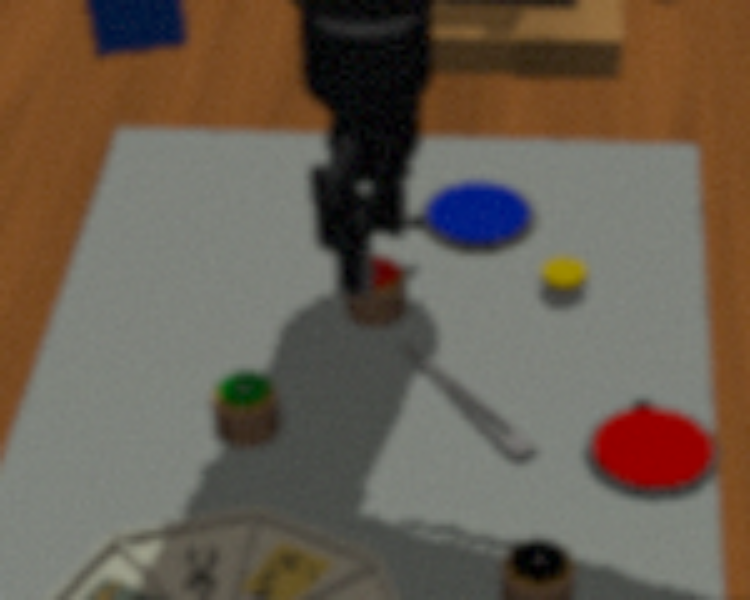

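```bash
python3 -m jog '0.4 1.6 0.2 0.3 0 -0.5 0;0.4 1.2 0 0 0 0 0;0.4 0.2 0 0 0 0 0;0.4 0 0 0 0 0 0'; python3 go.py 0.571 -0.3215 0.001
python3 - <<'E'
from h import *
p=arm.snapshot('side');big=cv2.resize(p['image'][80:140,220:295],None,fx=9,fy=9);cv2.imwrite('pics/a3.png',big[:,:,::-1])
E
```

```text
clock: 4.33
tool_pos: [0.5744, -0.3206, 0.0094]
tool_rot: [0.705, -0.082, -0.7, -0.079]
wrist_force: [0.3, 0.1, -0.3]
grip_width: 0.0599
t 4.33 tcp [ 0.5744 -0.3206  0.0094] w 0.0599 F [ 0.3  0.1 -0.3] q6 [-0.21  0.53 -0.28  0.   -0.75  1.55]
ytool [-0.226 -0.974  0.002] ztool [-0.974  0.226 -0.008] tiltfix deg tool [ 0.   -0.48 -0.14]
to [ 0.571  -0.3215  0.001 ] cm tool [0.83 0.16 0.32] rows 1.0
```

View pics/a3.png

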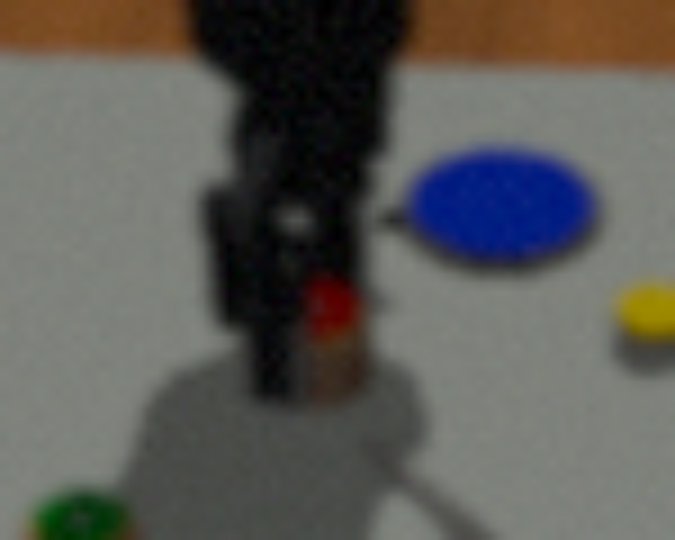

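```bash
python3 -m jog '0.4 0.8 0.2 0.5 0 -0.5 0;0.4 0.3 0.1 0.2 0 -0.5 0;0.4 0 0 0 0 0 0;0.4 0 0 0 0 0 0'; python3 go.py 0.571 -0.3215 0.001
```

```text
clock: 4.72
tool_pos: [0.5675, -0.3225, -0.0003]
tool_rot: [-0.7, 0.081, 0.705, 0.08]
wrist_force: [0.3, 0.3, 0.7]
grip_width: 0.06
t 4.72 tcp [ 5.675e-01 -3.225e-01 -3.000e-04] w 0.06 F [0.3 0.3 0.7] q6 [-0.22  0.54 -0.28  0.   -0.75  1.56]
ytool [-0.226 -0.974  0.003] ztool [-0.974  0.226  0.008] tiltfix deg tool [ 0.    0.44 -0.15]
to [ 0.571  -0.3215  0.001 ] cm tool [-0.13 -0.18 -0.32] rows 1.0
```

```bash
python3 -m jog '0.4 0 -0.1 -0.3 0 0.3 0;0.4 0 0 0 0 0 0;0 0 0 0 0 0 0;-0.2 0 0 0 0 0 0;-0.4 0 0 0 0 0 0;-0.4 0 0 0 0 0 0;-0.4 0 0 0 0 0 0;-0.4 0 0 0 0 0 0' 40; python3 go.py 0.571 -0.3215 0.001
```

```text
clock: 5.38
tool_pos: [0.5715, -0.3225, 0.0006]
tool_rot: [-0.702, 0.081, 0.703, 0.079]
wrist_force: [0.2, -0.3, -0.2]
grip_width: 0.0386
t 5.38 tcp [ 0.5715 -0.3225  0.0006] w 0.0386 F [ 0.2 -0.3 -0.2] q6 [-0.22  0.54 -0.28  0.   -0.75  1.56]
ytool [-0.226 -0.974  0.003] ztool [-0.974  0.226  0.   ] tiltfix deg tool [-0.    0.02 -0.16]
to [ 0.571  -0.3215  0.001 ] cm tool [-0.04 -0.08  0.08] rows 1.0
```

```bash
python3 -m jog '-0.4 -1 0 0 0 0 0;-0.4 -2 0 0 0 0 0;-0.4 -2.5 0 0 0 0 0;-0.4 -2.5 0 0 0 0 0;-0.4 0 0 0 0 0 0'; python3 go.py 0.397 -0.19 0.08
```

```text
clock: 5.8
tool_pos: [0.5699, -0.3221, 0.0837]
tool_rot: [-0.7, 0.081, 0.705, 0.08]
wrist_force: [1.2, -0.2, -0.3]
grip_width: 0.0383
t 5.8 tcp [ 0.5699 -0.3221  0.0837] w 0.0383 F [ 1.2 -0.2 -0.3] q6 [-0.22  0.45 -0.21  0.   -0.92  1.56]
ytool [-0.226 -0.974  0.003] ztool [-0.974  0.226  0.006] tiltfix deg tool [ 0.    0.35 -0.18]
to [ 0.397 -0.19   0.08 ] cm tool [ 0.46 -8.96 19.83] rows 6.0
```

```bash
python3 -m jog '-0.4 0 -1.5 3.3 0 0.3 -0.2;-0.4 0 -1.5 3.3 0 0 0;-0.4 0 -1.5 3.3 0 0 0;-0.4 0 -1.5 3.3 0 0 0;-0.4 0 -1.5 3.3 0 0 0;-0.4 0 -1 2 0 0 0;-0.4 0 0 0 0 0 0;-0.4 0 0 0 0 0 0'; python3 go.py 0.397 -0.19 0.0095;python3 - <<'E'
from h import *
p=arm.snapshot('side');big=cv2.resize(p['image'][80:200,220:370],None,fx=5,fy=5);cv2.imwrite('pics/a4.png',big[:,:,::-1])
E
```

```text
clock: 6.47
tool_pos: [0.4037, -0.195, 0.0879]
tool_rot: [0.706, -0.081, -0.699, -0.081]
wrist_force: [0.7, -0.2, -0.4]
grip_width: 0.0387
t 6.47 tcp [ 0.4037 -0.195   0.0879] w 0.0387 F [ 0.7 -0.2 -0.4] q6 [-0.01  0.13 -0.67  0.   -0.76  1.35]
ytool [-0.227 -0.974 -0.001] ztool [-0.974  0.227 -0.009] tiltfix deg tool [-0.   -0.53  0.03]
to [ 0.397  -0.19    0.0095] cm tool [ 7.84 -0.33  0.84] rows 2.0
```

View pics/a4.png

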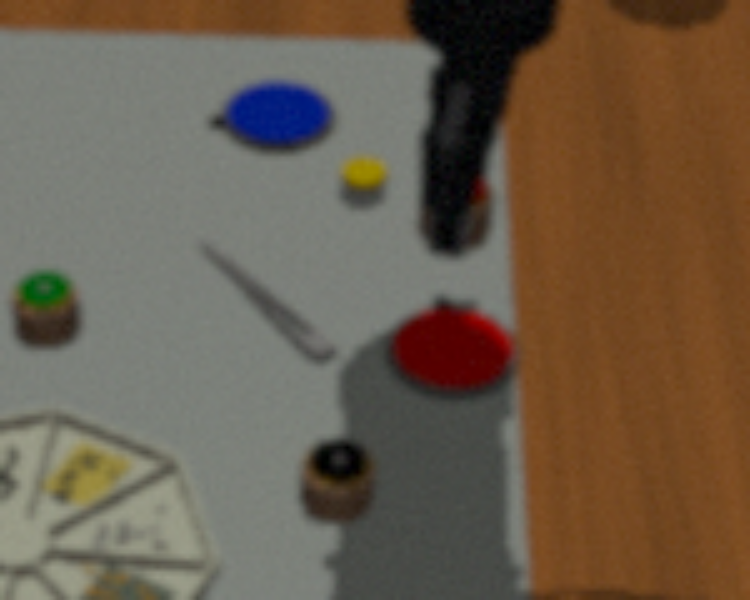

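```bash
python3 -m jog '-0.4 2.5 -0.3 0.6 0 -0.5 0;-0.4 2.5 0 0.2 0 0 0;-0.4 1 0 0 0 0 0;-0.4 0 0 0 0 0 0'; python3 go.py 0.397 -0.19 0.0095
```

```text
clock: 6.85
tool_pos: [0.4037, -0.1919, 0.0291]
tool_rot: [0.706, -0.081, -0.699, -0.081]
wrist_force: [-0.2, 0.1, -0.2]
grip_width: 0.0387
t 6.85 tcp [ 0.4037 -0.1919  0.0291] w 0.0387 F [-0.2  0.1 -0.2] q6 [ 0.    0.23 -0.74  0.   -0.59  1.34]
ytool [-0.227 -0.974 -0.002] ztool [-0.974  0.227 -0.01 ] tiltfix deg tool [-0.   -0.59  0.1 ]
to [ 0.397  -0.19    0.0095] cm tool [ 1.95 -0.03  0.72] rows 1.0
```

```bash
python3 -m jog '-0.4 0.8 0 0.6 0 -0.6 0;-0.4 0 0 0 0 0 0;-0.4 0 0 0 0 0 0'; python3 go.py 0.397 -0.19 0.0095
```

```text
clock: 7.1
tool_pos: [0.3996, -0.1915, 0.0206]
tool_rot: [-0.702, 0.081, 0.703, 0.082]
wrist_force: [0.0, -0.2, -0.2]
grip_width: 0.0385
t 7.1 tcp [ 0.3996 -0.1915  0.0206] w 0.0385 F [ 0.  -0.2 -0.2] q6 [-0.    0.25 -0.74 -0.   -0.58  1.34]
ytool [-0.228 -0.974 -0.001] ztool [-0.974  0.228  0.001] tiltfix deg tool [-0.    0.08  0.07]
to [ 0.397  -0.19    0.0095] cm tool [ 1.12 -0.09  0.29] rows 1.0
```

```bash
python3 -m jog '-0.4 0.3 -0.1 0.3 0 0 0;-0.4 0.3 0 0.1 0 -0.1 0;-0.4 0.2 0 0.1 0 -0.1 0;-0.4 0 0 0 0 0 0;-0.4 0 0 0 0 0 0'; python3 go.py 0.397 -0.19 0.0095
```

```text
clock: 7.52
tool_pos: [0.3963, -0.1895, 0.0136]
tool_rot: [-0.702, 0.08, 0.703, 0.082]
wrist_force: [-0.5, 0.3, -0.9]
grip_width: 0.0387
t 7.52 tcp [ 0.3963 -0.1895  0.0136] w 0.0387 F [-0.5  0.3 -0.9] q6 [ 0.    0.26 -0.76 -0.   -0.56  1.34]
ytool [-0.228 -0.974 -0.002] ztool [-0.974  0.228  0.002] tiltfix deg tool [-0.    0.1   0.11]
to [ 0.397  -0.19    0.0095] cm tool [ 0.41  0.03 -0.08] rows 1.0
```

```bash
python3 -m jog '-0.4 0.2 0 -0.05 0 0 0;-0.4 0.1 0 0 0 0 0;-0.4 0.1 0 0 0 0 0;-0.4 0 0 0 0 0 0'; python3 go.py 0.397 -0.19 0.0090
```

```text
clock: 7.85
tool_pos: [0.3973, -0.1896, 0.0097]
tool_rot: [-0.702, 0.08, 0.703, 0.082]
wrist_force: [-0.7, -0.1, -0.3]
grip_width: 0.0387
t 7.85 tcp [ 0.3973 -0.1896  0.0097] w 0.0387 F [-0.7 -0.1 -0.3] q6 [ 0.    0.26 -0.76 -0.   -0.55  1.34]
ytool [-0.228 -0.974 -0.002] ztool [-0.974  0.228  0.   ] tiltfix deg tool [-0.    0.02  0.12]
to [ 0.397 -0.19   0.009] cm tool [0.07 0.05 0.02] rows 1.0
```

```bash
python3 -m jog '-0.4 0.1 0 0 0 0 0;-0.4 0 0 0 0 0 0'; python3 -m jog '-0.4 0.08 0 0 0 0 0;-0.4 0 0 0 0 0 0'; python3 go.py 0.397 -0.19 0.0090
```

```text
clock: 8.02
tool_pos: [0.3974, -0.1896, 0.0086]
tool_rot: [-0.702, 0.08, 0.703, 0.082]
wrist_force: [0.6, -0.7, -1.1]
grip_width: 0.0386
clock: 8.18
tool_pos: [0.3976, -0.1896, 0.0085]
tool_rot: [-0.702, 0.08, 0.702, 0.081]
wrist_force: [0.6, 0.2, 0.3]
grip_width: 0.0383
t 8.18 tcp [ 0.3976 -0.1896  0.0085] w 0.0383 F [0.6 0.2 0.3] q6 [ 0.    0.27 -0.76 -0.   -0.54  1.34]
ytool [-0.227 -0.974 -0.002] ztool [-0.974  0.227  0.   ] tiltfix deg tool [-0.    0.01  0.11]
to [ 0.397 -0.19   0.009] cm tool [-0.05  0.05  0.05] rows 1.0
```

```bash
python3 -m jog '-0.1 0 0 0 0 0 0;0 0 0 0 0 0 0;0.1 0 0 0 0 0 0;0.3 0 0 0 0 0 0;0.3 0 0 0 0 0 0;0.3 -1 0 0 0 0 0;0.3 -2.5 0 0 0 0 0;0.3 -3 0 0 0 0 0;0.3 -1 0 0 0 0 0;0.3 0 0 0 0 0 0'; python3 go.py 0.397 -0.19 0.08 0.4543 0.0648 0.08;python3 - <<'E'
from h import *
p=arm.snapshot('side');big=cv2.resize(p['image'][80:230,220:370],None,fx=4,fy=4);cv2.imwrite('pics/a5.png',big[:,:,::-1])
E
```

```text
clock: 9.02
tool_pos: [0.3962, -0.1899, 0.085]
tool_rot: [-0.701, 0.08, 0.704, 0.081]
wrist_force: [1.7, 0.6, -0.5]
grip_width: 0.0557
t 9.02 tcp [ 0.3962 -0.1899  0.085 ] w 0.0557 F [ 1.7  0.6 -0.5] q6 [ 0.    0.13 -0.68 -0.   -0.76  1.34]
ytool [-0.227 -0.974 -0.001] ztool [-0.974  0.227  0.005] tiltfix deg tool [-0.    0.29  0.03]
to [ 0.397 -0.19   0.08 ] cm tool [ 0.5  -0.01 -0.08] rows 1.0
to [0.4543 0.0648 0.08  ] cm tool [ 2.000e-02 -2.612e+01  2.100e-01] rows 7.0
```

View pics/a5.png

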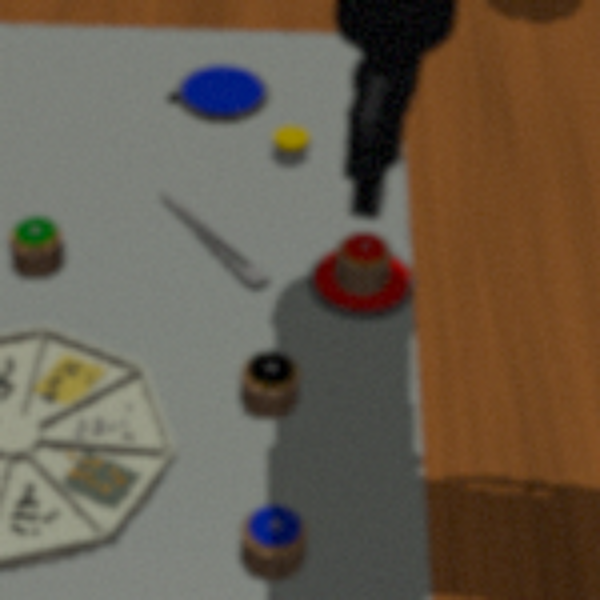

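Red stands upright, centred on the red felt at about (362,270) in the crop. Next is blue.

```bash
python3 -m jog '0.4 0 -3.8 0 0 0.2 0;0.4 0 -3.8 0 0 0 0;0.4 0 -3.8 0 0 0 0;0.4 0 -3.8 0 0 0 0;0.4 0 -3.8 0 0 0 0;0.4 0 -3.8 0 0 0 0;0.4 0 -3 0 0 0 0;0.4 0 0 0 0 0 0;0.4 0 0 0 0 0 0'; python3 go.py 0.455 0.065 0.05
```

```text
clock: 9.82
tool_pos: [0.4537, 0.0695, 0.075]
tool_rot: [-0.699, 0.086, 0.705, 0.083]
wrist_force: [-0.6, -1.0, -0.8]
grip_width: 0.0596
t 9.82 tcp [0.4537 0.0695 0.075 ] w 0.0596 F [-0.6 -1.  -0.8] q6 [ 0.58  0.18 -0.65 -0.01 -0.75  0.76]
ytool [-0.237 -0.971  0.004] ztool [-0.971  0.237  0.009] tiltfix deg tool [ 0.    0.5  -0.23]
to [0.455 0.065 0.05 ] cm tool [ 2.5   0.4  -0.25] rows 1.0
```

```bash
python3 -m jog '0.4 2 0.3 -0.2 0 0.4 -0.2;0.4 1.5 0 0.2 0 0 0;0.4 0 0 0 0 0 0'; python3 go.py 0.455 0.065 0.001;python3 - <<'E'
from h import *
p=arm.snapshot('side');big=cv2.resize(p['image'][120:270,220:370],None,fx=4,fy=4);cv2.imwrite('pics/a6.png',big[:,:,::-1])
E
```

```text
clock: 10.07
tool_pos: [0.4519, 0.0659, 0.037]
tool_rot: [-0.701, 0.085, 0.703, 0.084]
wrist_force: [-0.3, -0.4, 1.2]
grip_width: 0.06
t 10.07 tcp [0.4519 0.0659 0.037 ] w 0.06 F [-0.3 -0.4  1.2] q6 [ 0.58  0.24 -0.7  -0.   -0.64  0.76]
ytool [-0.236 -0.972  0.002] ztool [-0.972  0.236  0.003] tiltfix deg tool [-0.    0.17 -0.09]
to [0.455 0.065 0.001] cm tool [ 3.6   0.   -0.34] rows 1.0
```

View pics/a6.png

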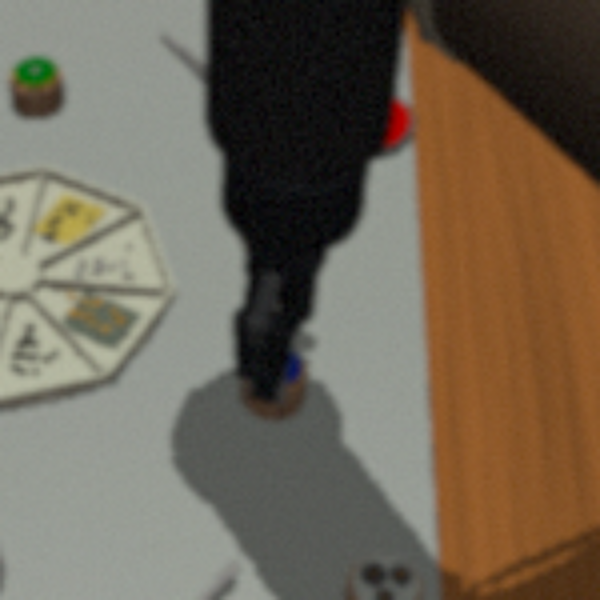

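```bash
python3 -m jog '0.4 1.5 0 -0.1 0 0 0;0.4 1.4 0 0 0 0 0;0.4 0.5 0 0 0 0 0;0.4 0 0 0 0 0 0;0.4 0 0 0 0 0 0'; python3 go.py 0.455 0.065 0.001
```

```text
clock: 10.53
tool_pos: [0.4537, 0.0629, 0.0046]
tool_rot: [-0.701, 0.086, 0.703, 0.085]
wrist_force: [-0.5, -0.7, 0.2]
grip_width: 0.0596
t 10.53 tcp [0.4537 0.0629 0.0046] w 0.0596 F [-0.5 -0.7  0.2] q6 [ 0.57  0.3  -0.73 -0.   -0.55  0.76]
ytool [-0.239 -0.971  0.002] ztool [-0.971  0.239  0.002] tiltfix deg tool [-0.    0.14 -0.12]
to [0.455 0.065 0.001] cm tool [ 0.36 -0.24 -0.08] rows 1.0
```

```bash
python3 -m jog '0.4 0.4 -0.3 -0.1 0 0 0;0.4 0 0 0 0 0 0;0 0 0 0 0 0 0;-0.2 0 0 0 0 0 0;-0.4 0 0 0 0 0 0;-0.4 0 0 0 0 0 0;-0.4 0 0 0 0 0 0;-0.4 0 0 0 0 0 0' 40; python3 go.py 0.455 0.065 0.001 .455 .065 .08
python3 - <<'E'
from h import *
p=arm.snapshot('side');big=cv2.resize(p['image'][170:250,250:330],None,fx=7,fy=7);cv2.imwrite('pics/a7.png',big[:,:,::-1])
E
```

```text
clock: 11.2
tool_pos: [0.4573, 0.0665, 0.0036]
tool_rot: [0.703, -0.085, -0.701, -0.086]
wrist_force: [0.7, 1.1, -0.9]
grip_width: 0.0386
t 11.2 tcp [0.4573 0.0665 0.0036] w 0.0386 F [ 0.7  1.1 -0.9] q6 [ 0.57  0.3  -0.72 -0.   -0.54  0.76]
ytool [-0.239 -0.971 -0.002] ztool [-0.971  0.239 -0.001] tiltfix deg tool [-0.   -0.08  0.09]
to [0.455 0.065 0.001] cm tool [0.26 0.2  0.19] rows 1.0
to [0.455 0.065 0.08 ] cm tool [-7.9  -0.01 -0.01] rows 2.0
```

View pics/a7.png

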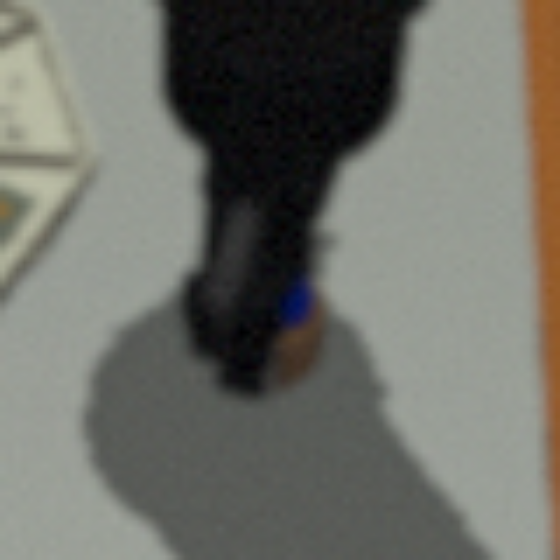

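```bash
python3 -m jog '-0.4 -1 0 0 0 0 0;-0.4 -3 0 0 0 0 0;-0.4 -3 0 0 0 0 0;-0.4 -2.5 1 0 0 0 0;-0.4 0 3.8 0 0 0 0;-0.4 0 4 -0.6 0 0 0;-0.4 0 4 -0.6 0 0 0;-0.4 0 4 -0.6 0 0 0;-0.4 0 4 -0.6 0 0 0;-0.4 0 4 -0.6 0 0 0'; python3 go.py .5133 -.425 .09
```

```text
clock: 12.08
tool_pos: [0.4291, -0.1845, 0.1054]
tool_rot: [0.705, -0.08, -0.7, -0.08]
wrist_force: [2.0, 0.2, -0.3]
grip_width: 0.0386
t 12.08 tcp [ 0.4291 -0.1845  0.1054] w 0.0386 F [ 2.   0.2 -0.3] q6 [ 0.02  0.14 -0.61  0.   -0.81  1.33]
ytool [-0.225 -0.974 -0.001] ztool [-0.974  0.225 -0.007] tiltfix deg tool [ 0.   -0.42  0.08]
to [ 0.5133 -0.425   0.09  ] cm tool [  1.61  21.54 -13.61] rows 7.0
```

```bash
python3 -m jog '-0.4 0 3.4 -2.1 0 -0.4 0;-0.4 0 3.4 -2.1 0 0 0;-0.4 0.3 3.4 -2.1 0 0 0;-0.4 0.3 3.4 -2.1 0 0 0;-0.4 0.3 3.4 -2.1 0 0 0;-0.4 0.3 3 -2 0 0 0;-0.4 0 1 -0.5 0 0 0;-0.4 0 0 0 0 0 0;-0.4 0 0 0 0 0 0'; python3 go.py .5133 -.425 .03
```

```text
clock: 12.83
tool_pos: [0.5043, -0.4378, 0.0891]
tool_rot: [-0.701, 0.082, 0.703, 0.084]
wrist_force: [0.9, 0.5, -0.6]
grip_width: 0.0387
t 12.83 tcp [ 0.5043 -0.4378  0.0891] w 0.0387 F [ 0.9  0.5 -0.6] q6 [-0.42  0.46 -0.17 -0.   -0.94  1.76]
ytool [-0.234 -0.972 -0.002] ztool [-0.972  0.234  0.003] tiltfix deg tool [-0.    0.15  0.13]
to [ 0.5133 -0.425   0.03  ] cm tool [ 5.92 -1.44 -0.59] rows 2.0
```

```bash
python3 -m jog '-0.4 1.8 -1.3 -0.6 0 0.1 0.1;-0.4 2 -0.1 0 0 0 0;-0.4 1.8 0 0 0 0 0;-0.4 0 0 0 0 0 0;-0.4 0 0 0 0 0 0'; python3 go.py .5133 -.425 .02
```

```text
clock: 13.25
tool_pos: [0.5128, -0.4208, 0.033]
tool_rot: [-0.702, 0.082, 0.702, 0.083]
wrist_force: [0.6, 0.3, -0.3]
grip_width: 0.0386
t 13.25 tcp [ 0.5128 -0.4208  0.033 ] w 0.0386 F [ 0.6  0.3 -0.3] q6 [-0.39  0.51 -0.24 -0.   -0.82  1.73]
ytool [-0.232 -0.973 -0.001] ztool [-0.973  0.232  0.   ] tiltfix deg tool [-0.    0.01  0.05]
to [ 0.5133 -0.425   0.02  ] cm tool [ 1.3   0.4  -0.15] rows 1.0
```

```bash
python3 -m jog '-0.4 0.8 0.4 -0.05 0 0 0;-0.4 0.5 0 0 0 0 0;-0.4 0.3 0 0 0 0 0;-0.4 0 0 0 0 0 0;-0.4 0 0 0 0 0 0'; python3 go.py .5133 -.425 .0116;python3 - <<'E'
from h import *
p=arm.snapshot('top');big=cv2.resize(p['image'][150:250,350:450],None,fx=6,fy=6);cv2.imwrite('pics/b8.png',big[:,:,::-1])
p=arm.snapshot('side');big=cv2.resize(p['image'][70:140,230:310],None,fx=7,fy=7);cv2.imwrite('pics/a8.png',big[:,:,::-1])
E
```

```text
clock: 13.67
tool_pos: [0.5139, -0.4242, 0.0198]
tool_rot: [0.704, -0.082, -0.701, -0.082]
wrist_force: [-0.2, 0.2, -0.9]
grip_width: 0.0383
t 13.67 tcp [ 0.5139 -0.4242  0.0198] w 0.0383 F [-0.2  0.2 -0.9] q6 [-0.4   0.53 -0.24 -0.   -0.79  1.74]
ytool [-0.23  -0.973  0.   ] ztool [-0.973  0.23  -0.004] tiltfix deg tool [ 0.   -0.24 -0.01]
to [ 0.5133 -0.425   0.0116] cm tool [0.82 0.09 0.04] rows 1.0
```

View pics/a8.png

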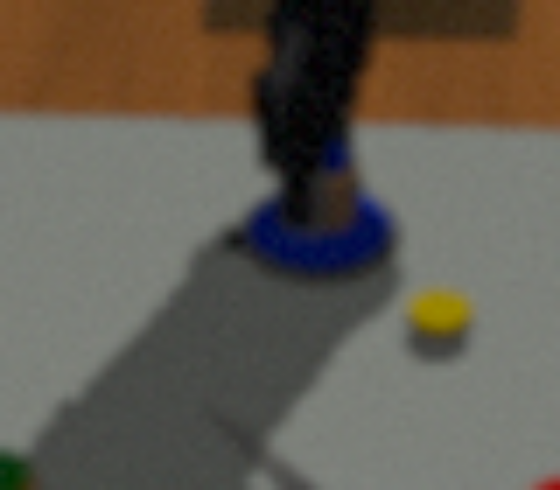

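```bash
python3 -m jog '-0.4 0.3 0.05 0 0 -0.2 0;-0.4 0.2 0 0 0 0 0;-0.4 0.1 0 0 0 0 0;-0.4 0 0 0 0 0 0'; python3 go.py .5133 -.425 .0116;python3 -m jog '-0.4 0.1 0 0 0 0 0;-0.4 0 0 0 0 0 0'; python3 go.py .5133 -.425 .0116
```

```text
clock: 14.1
tool_pos: [0.5142, -0.4253, 0.0142]
tool_rot: [0.703, -0.082, -0.702, -0.082]
wrist_force: [0.5, -0.5, -0.9]
grip_width: 0.0388
t 14.1 tcp [ 0.5142 -0.4253  0.0142] w 0.0388 F [ 0.5 -0.5 -0.9] q6 [-0.4   0.54 -0.24  0.   -0.79  1.74]
ytool [-0.23  -0.973  0.   ] ztool [-0.973  0.23  -0.002] tiltfix deg tool [-0.   -0.11 -0.03]
to [ 0.5133 -0.425   0.0116] cm tool [ 0.26 -0.    0.09] rows 1.0
clock: 14.27
tool_pos: [0.5141, -0.4253, 0.0129]
tool_rot: [0.703, -0.082, -0.702, -0.082]
wrist_force: [-0.1, -0.5, -0.3]
grip_width: 0.0384
t 14.27 tcp [ 0.5141 -0.4253  0.0129] w 0.0384 F [-0.1 -0.5 -0.3] q6 [-0.4   0.54 -0.24  0.   -0.78  1.74]
ytool [-0.23  -0.973  0.   ] ztool [-0.973  0.23  -0.002] tiltfix deg tool [-0.   -0.09 -0.02]
to [ 0.5133 -0.425   0.0116] cm tool [ 0.13 -0.01  0.09] rows 1.0
```

```bash
python3 -m jog '-0.4 0.1 0 0.07 0 0 0;-0.4 0 0 0 0 0 0';python3 -m jog '-0.4 0.07 0 0 0 0 0;-0.4 0 0 0 0 0 0';python3 -m jog '-0.4 0.06 0 0 0 0 0;-0.4 0 0 0 0 0 0'; python3 go.py .5133 -.425 .0116
```

```text
clock: 14.43
tool_pos: [0.5134, -0.4251, 0.0117]
tool_rot: [0.703, -0.082, -0.702, -0.082]
wrist_force: [-1.0, 0.6, -1.6]
grip_width: 0.0382
clock: 14.6
tool_pos: [0.5134, -0.4251, 0.011]
tool_rot: [0.703, -0.082, -0.702, -0.082]
wrist_force: [0.2, 0.5, 0.3]
grip_width: 0.0385
clock: 14.77
tool_pos: [0.5135, -0.4252, 0.011]
tool_rot: [0.703, -0.082, -0.702, -0.081]
wrist_force: [0.9, -0.0, -1.2]
grip_width: 0.0387
t 14.77 tcp [ 0.5135 -0.4252  0.011 ] w 0.0387 F [ 0.9 -0.  -1.2] q6 [-0.4   0.54 -0.25  0.   -0.78  1.74]
ytool [-0.23  -0.973  0.001] ztool [-0.973  0.23  -0.002] tiltfix deg tool [ 0.   -0.11 -0.04]
to [ 0.5133 -0.425   0.0116] cm tool [-0.06 -0.01  0.02] rows 1.0
```

Contact: descent stopped at 11.0 mm. Release and raise.

```bash
python3 -m jog '-0.1 0 0 0 0 0 0;0 0 0 0 0 0 0;0.1 0 0 0 0 0 0;0.3 0 0 0 0 0 0;0.3 0 0 0 0 0 0;0.3 -1 0 0 0 0 0;0.3 -2.5 0 0 0 0 0;0.3 -3 0 0 0 0 0;0.3 -1 0 0 0 0 0;0.3 0 0 0 0 0 0'; python3 go.py .637 -.202 .08;python3 - <<'E'
from h import *
p=arm.snapshot('side');big=cv2.resize(p['image'][60:140,220:320],None,fx=6,fy=6);cv2.imwrite('pics/a9.png',big[:,:,::-1])
E
```

```text
clock: 15.6
tool_pos: [0.5126, -0.425, 0.0898]
tool_rot: [-0.702, 0.082, 0.703, 0.082]
wrist_force: [0.3, -0.2, 0.5]
grip_width: 0.0552
t 15.6 tcp [ 0.5126 -0.425   0.0898] w 0.0552 F [ 0.3 -0.2  0.5] q6 [-0.4   0.46 -0.18  0.   -0.93  1.74]
ytool [-0.23  -0.973  0.001] ztool [-0.973  0.23   0.001] tiltfix deg tool [ 0.    0.06 -0.04]
to [ 0.637 -0.202  0.08 ] cm tool [  0.95 -24.56  -6.99] rows 7.0
```

View pics/a9.png

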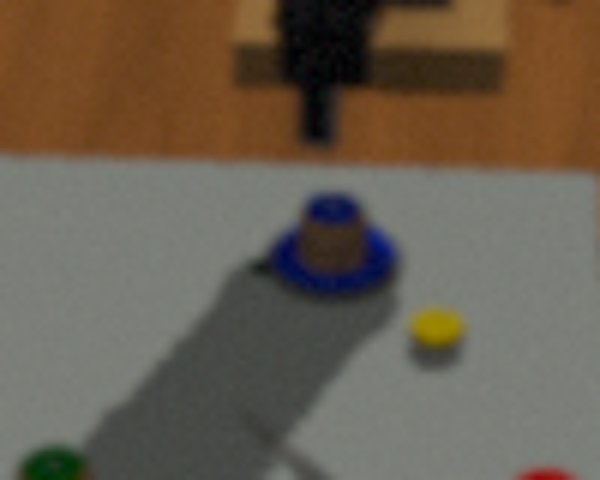

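Blue stands centred on the blue felt at about (333,255) in the crop. Next is green.

```bash
python3 -m jog '0.4 0 -3.6 -1 0 0 0;0.4 0 -3.6 -1 0 0 0;0.4 0 -3.6 -1 0 0 0;0.4 0 -3.6 -1 0 0 0;0.4 0 -3.6 -1 0 0 0;0.4 0 -3.6 -1 0 0 0;0.4 0 -2.5 -0.8 0 0 0;0.4 0 0 0 0 0 0;0.4 0 0 0 0 0 0'; python3 go.py .637 -.202 .05
```

```text
clock: 16.4
tool_pos: [0.6353, -0.197, 0.0814]
tool_rot: [-0.699, 0.084, 0.705, 0.084]
wrist_force: [0.5, -0.4, -0.2]
grip_width: 0.0591
t 16.4 tcp [ 0.6353 -0.197   0.0814] w 0.0591 F [ 0.5 -0.4 -0.2] q6 [-0.01  0.47 -0.18 -0.   -0.93  1.34]
ytool [-0.236 -0.972  0.001] ztool [-0.972  0.236  0.008] tiltfix deg tool [ 0.    0.46 -0.03]
to [ 0.637 -0.202  0.05 ] cm tool [ 3.14  0.44 -0.31] rows 1.0
```

```bash
python3 -m jog '0.4 2 0.4 -0.2 0 0.4 0;0.4 2 0 0.2 0 0 0;0.4 0.5 0 0 0 0 0;0.4 0 0 0 0 0 0'; python3 go.py .637 -.202 .001
python3 - <<'E'
from h import *
p=arm.snapshot('side');big=cv2.resize(p['image'][100:190,180:300],None,fx=6,fy=6);cv2.imwrite('pics/a10.png',big[:,:,::-1])
E
```

```text
clock: 16.73
tool_pos: [0.633, -0.2016, 0.0334]
tool_rot: [-0.701, 0.084, 0.703, 0.084]
wrist_force: [0.4, -0.9, 1.0]
grip_width: 0.0599
t 16.73 tcp [ 0.633  -0.2016  0.0334] w 0.0599 F [ 0.4 -0.9  1. ] q6 [-0.02  0.52 -0.23  0.   -0.83  1.35]
ytool [-0.235 -0.972  0.001] ztool [-0.972  0.235  0.002] tiltfix deg tool [ 0.    0.13 -0.04]
to [ 0.637 -0.202  0.001] cm tool [ 3.24 -0.05 -0.41] rows 1.0
```

View pics/a10.png

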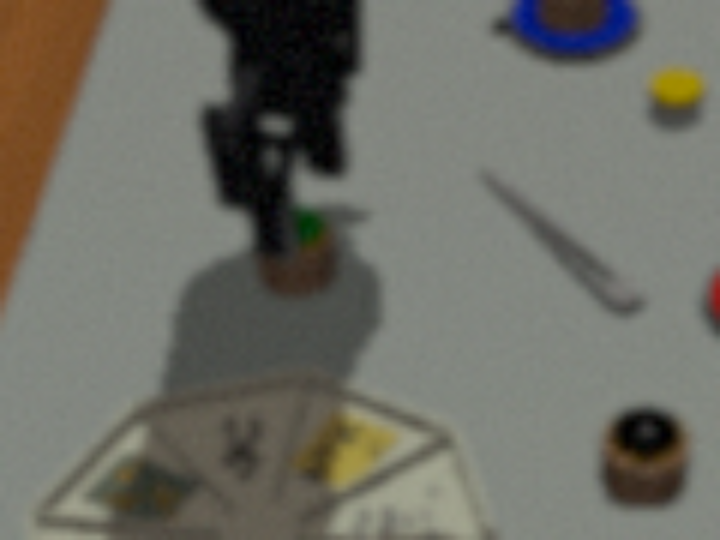

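```bash
python3 -m jog '0.4 1.5 0 -0.1 0 0.1 0;0.4 1.2 0 -0.1 0 0 0;0.4 0.4 0 0 0 0 0;0.4 0 0 0 0 0 0;0.4 0 0 0 0 0 0'; python3 go.py .637 -.202 .001
```

```text
clock: 17.2
tool_pos: [0.6361, -0.2047, 0.0048]
tool_rot: [0.703, -0.085, -0.701, -0.084]
wrist_force: [0.2, 0.5, 0.1]
grip_width: 0.0597
t 17.2 tcp [ 0.6361 -0.2047  0.0048] w 0.0597 F [0.2 0.5 0.1] q6 [-0.02  0.55 -0.25  0.   -0.77  1.35]
ytool [-0.237 -0.971  0.001] ztool [-0.971  0.237 -0.003] tiltfix deg tool [-0.   -0.15 -0.05]
to [ 0.637 -0.202  0.001] cm tool [ 0.38 -0.29 -0.02] rows 1.0
```

```bash
python3 -m jog '0.4 0.4 -0.3 0 0 0 0;0.4 0 0 0 0 0 0;0 0 0 0 0 0 0;-0.2 0 0 0 0 0 0;-0.4 0 0 0 0 0 0;-0.4 0 0 0 0 0 0;-0.4 0 0 0 0 0 0;-0.4 0 0 0 0 0 0' 40; python3 go.py .637 -.202 .001
```

```text
clock: 17.87
tool_pos: [0.6385, -0.2015, 0.0036]
tool_rot: [0.704, -0.085, -0.7, -0.084]
wrist_force: [-0.4, 0.0, -0.8]
grip_width: 0.0386
t 17.87 tcp [ 0.6385 -0.2015  0.0036] w 0.0386 F [-0.4  0.  -0.8] q6 [-0.01  0.55 -0.25  0.   -0.76  1.34]
ytool [-0.237 -0.972  0.   ] ztool [-0.972  0.237 -0.007] tiltfix deg tool [-0.   -0.38 -0.02]
to [ 0.637 -0.202  0.001] cm tool [0.26 0.08 0.14] rows 1.0
```

```bash
python3 -m jog '-0.4 -1 0 0 0 0 0;-0.4 -3 0 0 0 0 0;-0.4 -3 0 0 0 0 0;-0.4 -3 -1 0.5 0 0 0;-0.4 0 -3.5 1.5 0 0 0;-0.4 0 -3.8 1.6 0 0 0;-0.4 0 -3.8 1.6 0 0 0;-0.4 0 -3.8 1.6 0 0 0;-0.4 0 -3.8 1.6 0 0 0;-0.4 0 -3.8 1.6 0 0 0'; python3 go.py .5015 .435 .1
```

```text
clock: 18.7
tool_pos: [0.5969, 0.0498, 0.1138]
tool_rot: [0.705, -0.088, -0.698, -0.089]
wrist_force: [0.6, 0.2, -0.7]
grip_width: 0.0383
t 18.7 tcp [0.5969 0.0498 0.1138] w 0.0383 F [ 0.6  0.2 -0.7] q6 [ 0.41  0.33 -0.32  0.01 -0.91  0.9 ]
ytool [-0.248 -0.969 -0.001] ztool [-0.969  0.248 -0.009] tiltfix deg tool [ 0.   -0.54  0.08]
to [0.5015 0.435  0.1   ] cm tool [  1.25 -34.94  18.82] rows 10.0
```

```bash
python3 -m jog '-0.4 0 -3.5 1.9 0 0 0;-0.4 0 -3.5 1.9 0 0 0;-0.4 0 -3.5 1.9 0 0 0;-0.4 0 -3.5 1.9 0 0 0;-0.4 0 -3.5 1.9 0 0 0;-0.4 0 -3.5 1.9 0 0 0;-0.4 0 -3.5 1.9 0 0 0;-0.4 0 -3.5 1.9 0 0 0;-0.4 0 -3 1.6 0 0 0;-0.4 0 0 0 0 0 0'; python3 go.py .5015 .435 .03
```

```text
clock: 19.53
tool_pos: [0.5038, 0.4143, 0.1235]
tool_rot: [0.708, -0.083, -0.696, -0.089]
wrist_force: [0.9, -0.1, -0.4]
grip_width: 0.0381
t 19.53 tcp [0.5038 0.4143 0.1235] w 0.0381 F [ 0.9 -0.1 -0.4] q6 [ 0.99  0.39 -0.2   0.01 -0.96  0.32]
ytool [-0.242 -0.97  -0.011] ztool [-0.97   0.242 -0.017] tiltfix deg tool [-0.   -0.95  0.61]
to [0.5015 0.435  0.03  ] cm tool [ 9.36 -1.86  0.88] rows 3.0
```

```bash
python3 -m jog '-0.4 2.5 -1 0.5 0 -0.5 0.6;-0.4 2.5 0 0.2 0 0 0;-0.4 2.5 0 0.2 0 0 0;-0.4 1 0 0 0 0 0;-0.4 0 0 0 0 0 0'; python3 go.py .5015 .435 .03
```

```text
clock: 19.95
tool_pos: [0.498, 0.433, 0.0415]
tool_rot: [0.706, -0.082, -0.698, -0.086]
wrist_force: [-0.1, -0.5, -0.2]
grip_width: 0.0386
t 19.95 tcp [0.498  0.433  0.0415] w 0.0386 F [-0.1 -0.5 -0.2] q6 [ 1.02  0.49 -0.25  0.01 -0.81  0.31]
ytool [-0.236 -0.972 -0.007] ztool [-0.972  0.236 -0.011] tiltfix deg tool [-0.   -0.63  0.4 ]
to [0.5015 0.435  0.03  ] cm tool [ 1.16 -0.27 -0.28] rows 1.0
```

```bash
python3 -m jog '-0.4 0.8 -0.2 -0.2 0 -0.3 0.4;-0.4 0.8 0 -0.1 0 0 0;-0.4 0.3 0 0 0 0 0;-0.4 0 0 0 0 0 0;-0.4 0 0 0 0 0 0'; python3 go.py .5015 .435 .0116;python3 - <<'E'
from h import *
p=arm.snapshot('top');big=cv2.resize(p['image'][140:240,20:140],None,fx=6,fy=6);cv2.imwrite('pics/b11.png',big[:,:,::-1])
p=arm.snapshot('side');cv2.imwrite('pics/a11.png',cv2.resize(p['image'][300:384,180:330],None,fx=5,fy=5)[:,:,::-1])
E
```

```text
clock: 20.37
tool_pos: [0.5044, 0.4349, 0.0252]
tool_rot: [0.705, -0.084, -0.699, -0.085]
wrist_force: [-0.7, 0.5, -0.5]
grip_width: 0.0383
t 20.37 tcp [0.5044 0.4349 0.0252] w 0.0383 F [-0.7  0.5 -0.5] q6 [ 1.01  0.52 -0.25  0.01 -0.8   0.32]
ytool [-0.237 -0.972 -0.003] ztool [-0.972  0.237 -0.007] tiltfix deg tool [ 0.   -0.42  0.16]
to [0.5015 0.435  0.0116] cm tool [1.36 0.06 0.29] rows 1.0
```

View pics/b11.png

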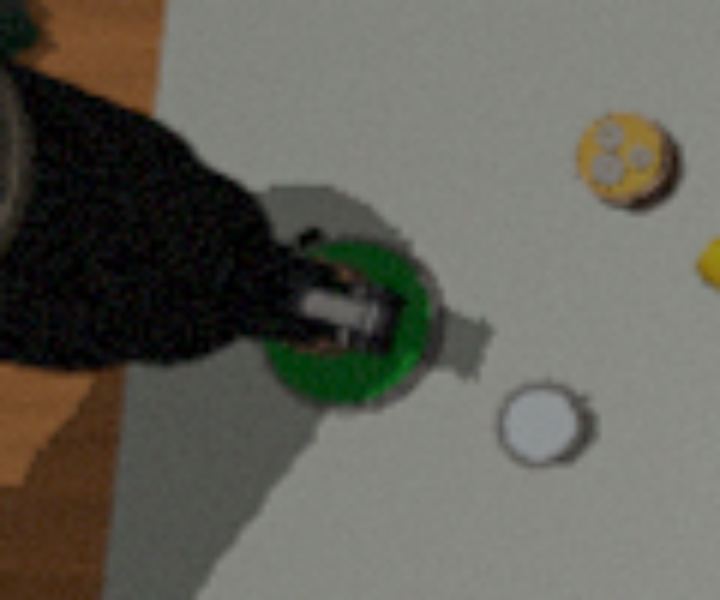

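View pics/a11.png

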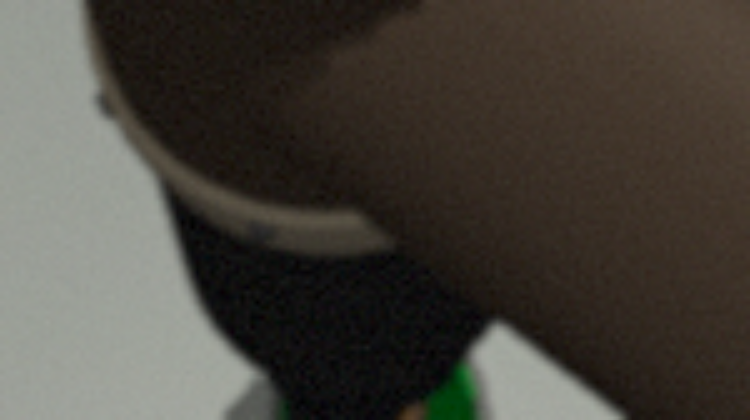

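```bash
python3 -m jog '-0.4 0.5 0 0.3 0 0 0.2;-0.4 0.3 0 0.05 0 0 0;-0.4 0.2 0 0 0 0 0;-0.4 0 0 0 0 0 0'; python3 go.py .5015 .435 .0116; python3 -m jog '-0.4 0.1 0 0 0 0 0;-0.4 0 0 0 0 0 0'; python3 go.py .5015 .435 .0116
```

```text
clock: 20.8
tool_pos: [0.501, 0.4364, 0.016]
tool_rot: [0.705, -0.084, -0.699, -0.084]
wrist_force: [-1.1, 0.7, -0.6]
grip_width: 0.0385
t 20.8 tcp [0.501  0.4364 0.016 ] w 0.0385 F [-1.1  0.7 -0.6] q6 [ 1.01  0.53 -0.26  0.01 -0.78  0.31]
ytool [-0.237 -0.972 -0.001] ztool [-0.972  0.237 -0.008] tiltfix deg tool [ 0.   -0.48  0.08]
to [0.5015 0.435  0.0116] cm tool [ 0.44  0.13 -0.08] rows 1.0
clock: 20.97
tool_pos: [0.5008, 0.4364, 0.0147]
tool_rot: [0.705, -0.084, -0.699, -0.084]
wrist_force: [0.8, -0.8, -0.3]
grip_width: 0.0386
t 20.97 tcp [0.5008 0.4364 0.0147] w 0.0386 F [ 0.8 -0.8 -0.3] q6 [ 1.01  0.53 -0.26  0.01 -0.78  0.31]
ytool [-0.236 -0.972 -0.001] ztool [-0.972  0.236 -0.008] tiltfix deg tool [ 0.   -0.47  0.07]
to [0.5015 0.435  0.0116] cm tool [ 0.31  0.12 -0.1 ] rows 1.0
```

```bash
python3 -m jog '-0.4 0.15 0.12 -0.08 0 0 0;-0.4 0 0 0 0 0 0';python3 -m jog '-0.4 0.1 0 0 0 0 0;-0.4 0 0 0 0 0 0';python3 -m jog '-0.4 0.07 0 0 0 0 0;-0.4 0 0 0 0 0 0'; python3 go.py .5015 .435 .0116
```

```text
clock: 21.13
tool_pos: [0.5013, 0.435, 0.0131]
tool_rot: [0.705, -0.084, -0.699, -0.084]
wrist_force: [-0.4, 0.0, -0.4]
grip_width: 0.0386
clock: 21.3
tool_pos: [0.5014, 0.435, 0.0121]
tool_rot: [0.705, -0.084, -0.699, -0.084]
wrist_force: [0.1, -0.2, -0.1]
grip_width: 0.0386
clock: 21.47
tool_pos: [0.5015, 0.4349, 0.0113]
tool_rot: [0.705, -0.084, -0.699, -0.084]
wrist_force: [0.2, -0.2, -0.2]
grip_width: 0.0387
t 21.47 tcp [0.5015 0.4349 0.0113] w 0.0387 F [ 0.2 -0.2 -0.2] q6 [ 1.01  0.54 -0.26  0.01 -0.77  0.31]
ytool [-0.236 -0.972 -0.001] ztool [-0.972  0.236 -0.008] tiltfix deg tool [ 0.   -0.48  0.08]
to [0.5015 0.435  0.0116] cm tool [-0.03 -0.01  0.  ] rows 1.0
```

```bash
python3 -m jog '-0.4 0.05 0 0 0 0 0;-0.4 0 0 0 0 0 0';python3 -m jog '-0.4 0.05 0 0 0 0 0;-0.4 0 0 0 0 0 0'
```

```text
clock: 21.63
tool_pos: [0.5016, 0.435, 0.0109]
tool_rot: [0.705, -0.084, -0.699, -0.084]
wrist_force: [-1.1, 1.0, -0.5]
grip_width: 0.0385
clock: 21.8
tool_pos: [0.5017, 0.4351, 0.0109]
tool_rot: [0.705, -0.084, -0.699, -0.084]
wrist_force: [-0.7, 0.3, -0.1]
grip_width: 0.0387
```

Contact at 10.9 mm. Release and raise.

```bash
python3 -m jog '-0.1 0 0 0 0 0 0;0 0 0 0 0 0 0;0.1 0 0 0 0 0 0;0.3 0 0 0 0 0 0;0.3 0 0 0 0 0 0;0.3 -1 0 0 0 0 0;0.3 -2.5 0 0 0 0 0;0.3 -3 0 0 0 0 0;0.3 -1 0 0 0 0 0;0.3 0 0 0 0 0 0'; python3 go.py .55 .2 .1 .4605 -.069 .08;python3 - <<'E'
from h import *
p=arm.snapshot('top');big=cv2.resize(p['image'][140:240,20:140],None,fx=6,fy=6);cv2.imwrite('pics/b12.png',big[:,:,::-1])
E
```

```text
clock: 22.63
tool_pos: [0.5008, 0.4344, 0.0895]
tool_rot: [0.705, -0.085, -0.699, -0.083]
wrist_force: [-0.3, -0.3, -0.1]
grip_width: 0.0552
t 22.63 tcp [0.5008 0.4344 0.0895] w 0.0552 F [-0.3 -0.3 -0.1] q6 [ 1.01  0.45 -0.2   0.01 -0.92  0.31]
ytool [-0.236 -0.972  0.001] ztool [-0.972  0.236 -0.008] tiltfix deg tool [-0.   -0.46 -0.07]
to [0.55 0.2  0.1 ] cm tool [ -0.94  21.61 -10.33] rows 6.0
to [ 0.4605 -0.069   0.08  ] cm tool [ 2.02 28.25  2.36] rows 7.0
```

View pics/b12.png

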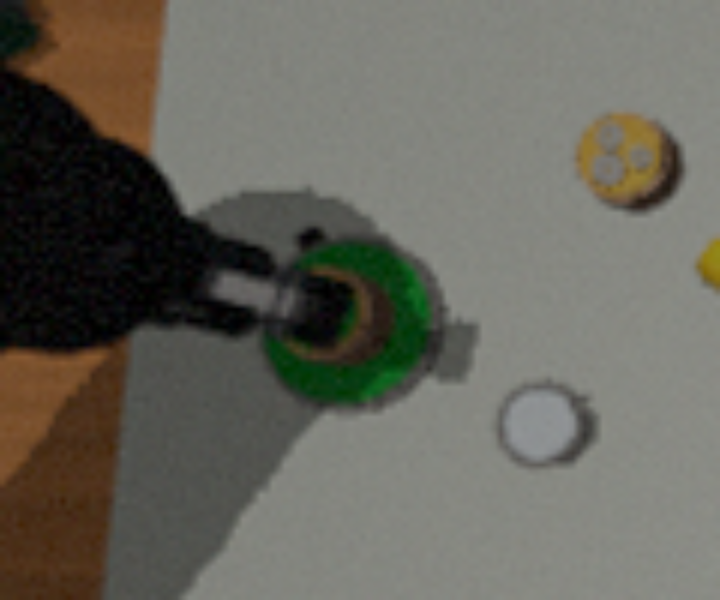

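```bash
python3 -m jog '0.4 0 3.8 -0.6 0 -0.4 0;0.4 0 3.8 -0.6 0 0 0;0.4 0 3.8 -0.6 0 0 0;0.4 0 3.8 -0.6 0 0 0;0.4 0 3.8 -0.6 0 0 0;0.4 0 3.8 -0.6 0 0 0;0.4 0 3.8 -0.6 0 0 0;0.4 0 3.8 -0.6 0 0 0;0.4 0 3.8 -0.6 0 0 0;0.4 0 3.8 -0.6 0 0 0'; python3 go.py .4605 -.069 .08
```

```text
clock: 23.52
tool_pos: [0.4643, 0.0404, 0.0819]
tool_rot: [-0.701, 0.082, 0.704, 0.08]
wrist_force: [1.7, -0.8, -0.7]
grip_width: 0.0594
t 23.52 tcp [0.4643 0.0404 0.0819] w 0.0594 F [ 1.7 -0.8 -0.7] q6 [ 0.51  0.18 -0.63  0.   -0.77  0.83]
ytool [-0.227 -0.974  0.004] ztool [-0.974  0.227  0.003] tiltfix deg tool [ 0.    0.17 -0.23]
to [ 0.4605 -0.069   0.08  ] cm tool [ 0.23 10.74 -2.11] rows 3.0
```

```bash
python3 -m jog '0.4 0 3.6 -0.7 0 0.1 -0.2;0.4 0 3 -0.6 0 0 0;0.4 0 1.2 -0.3 0 0 0;0.4 0 0 0 0 0 0;0.4 0 0 0 0 0 0'; python3 go.py .4605 -.069 .035
```

```text
clock: 23.93
tool_pos: [0.4557, -0.05, 0.0788]
tool_rot: [-0.7, 0.084, 0.705, 0.083]
wrist_force: [-0.6, 0.7, 0.4]
grip_width: 0.0595
t 23.93 tcp [ 0.4557 -0.05    0.0788] w 0.0595 F [-0.6  0.7  0.4] q6 [ 0.32  0.17 -0.65 -0.   -0.76  1.01]
ytool [-0.235 -0.972  0.003] ztool [-0.972  0.235  0.007] tiltfix deg tool [ 0.    0.39 -0.17]
to [ 0.4605 -0.069   0.035 ] cm tool [ 4.38  1.72 -0.94] rows 2.0
```

```bash
python3 -m jog '0.4 0 1.8 -0.8 0 0.3 -0.2;0.4 2 0 0 0 0 0;0.4 2 0 0.1 0 0 0;0.4 0 0 0 0 0 0;0.4 0 0 0 0 0 0'; python3 go.py .4605 -.069 .001
python3 - <<'E'
from h import *
p=arm.snapshot('side');big=cv2.resize(p['image'][130:220,240:360],None,fx=6,fy=6);cv2.imwrite('pics/a13.png',big[:,:,::-1])
E
```

```text
clock: 24.35
tool_pos: [0.4593, -0.067, 0.0372]
tool_rot: [-0.702, 0.082, 0.702, 0.083]
wrist_force: [-0.2, 0.1, 0.7]
grip_width: 0.0599
t 24.35 tcp [ 0.4593 -0.067   0.0372] w 0.0599 F [-0.2  0.1  0.7] q6 [ 0.28  0.25 -0.68 -0.   -0.64  1.06]
ytool [-0.233 -0.973 -0.001] ztool [-0.973  0.233  0.001] tiltfix deg tool [0.   0.04 0.05]
to [ 0.4605 -0.069   0.001 ] cm tool [ 3.62  0.18 -0.16] rows 1.0
```

View pics/a13.png

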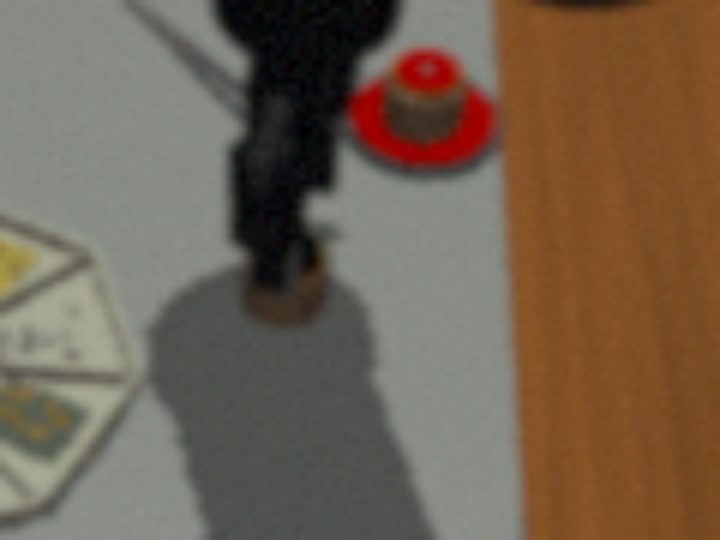

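```bash
python3 -m jog '0.4 1.5 0.1 0 0 0 0;0.4 1.5 0 0 0 0 0;0.4 0.5 0 0 0 0 0;0.4 0 0 0 0 0 0;0.4 0 0 0 0 0 0'; python3 go.py .4605 -.069 .001
```

```text
clock: 24.82
tool_pos: [0.4626, -0.0645, 0.0054]
tool_rot: [0.704, -0.08, -0.701, -0.082]
wrist_force: [-0.5, -0.4, 0.2]
grip_width: 0.0595
t 24.82 tcp [ 0.4626 -0.0645  0.0054] w 0.0595 F [-0.5 -0.4  0.2] q6 [ 0.28  0.3  -0.71 -0.   -0.55  1.06]
ytool [-0.228 -0.974 -0.003] ztool [-0.974  0.228 -0.004] tiltfix deg tool [-0.   -0.25  0.18]
to [ 0.4605 -0.069   0.001 ] cm tool [0.44 0.49 0.11] rows 1.0
```

```bash
python3 -m jog '0.4 0.4 0.45 0.1 0 -0.2 0.1;0.4 0.1 0 0 0 0 0;0.4 0 0 0 0 0 0'; python3 go.py .4605 -.069 .001
```

```text
clock: 25.07
tool_pos: [0.462, -0.0683, 0.0022]
tool_rot: [0.704, -0.08, -0.701, -0.081]
wrist_force: [0.0, 0.2, -0.2]
grip_width: 0.0597
t 25.07 tcp [ 0.462  -0.0683  0.0022] w 0.0597 F [ 0.   0.2 -0.2] q6 [ 0.28  0.31 -0.71 -0.   -0.54  1.07]
ytool [-0.226 -0.974 -0.003] ztool [-0.974  0.226 -0.004] tiltfix deg tool [-0.   -0.21  0.15]
to [ 0.4605 -0.069   0.001 ] cm tool [0.12 0.1  0.13] rows 1.0
```

```bash
python3 -m jog '0.3 0.1 0.08 0.1 0 0 0;0 0 0 0 0 0 0;-0.2 0 0 0 0 0 0;-0.4 0 0 0 0 0 0;-0.4 0 0 0 0 0 0;-0.4 0 0 0 0 0 0;-0.4 0 0 0 0 0 0' 40; python3 go.py .4605 -.069 .001
```

```text
clock: 25.65
tool_pos: [0.4613, -0.0691, 0.0026]
tool_rot: [0.705, -0.08, -0.7, -0.082]
wrist_force: [-0.2, 0.0, -1.0]
grip_width: 0.0387
t 25.65 tcp [ 0.4613 -0.0691  0.0026] w 0.0387 F [-0.2  0.  -1. ] q6 [ 0.27  0.31 -0.72 -0.   -0.54  1.07]
ytool [-0.227 -0.974 -0.004] ztool [-0.974  0.227 -0.006] tiltfix deg tool [-0.   -0.32  0.21]
to [ 0.4605 -0.069   0.001 ] cm tool [0.15 0.01 0.08] rows 1.0
```

```bash
python3 -m jog '-0.4 -1 0 0 0 0 0;-0.4 -3 0 0 0 0 0;-0.4 -3 0 0 0 0 0;-0.4 -2.5 0 0 0 0 0;-0.4 0 -3.4 -1.2 0 0 0;-0.4 0 -3.4 -1.2 0 0 0;-0.4 0 -3.4 -1.2 0 0 0;-0.4 0 -3.4 -1.2 0 0 0;-0.4 0 -3.4 -1.2 0 0 0;-0.4 0 -3.4 -1.2 0 0 0'; python3 go.py .6388 .205 .08
```

```text
clock: 26.48
tool_pos: [0.5759, 0.1146, 0.1028]
tool_rot: [0.703, -0.083, -0.702, -0.085]
wrist_force: [0.3, 0.0, -0.1]
grip_width: 0.0389
t 26.48 tcp [0.5759 0.1146 0.1028] w 0.0389 F [ 0.3  0.  -0.1] q6 [ 0.53  0.33 -0.35 -0.   -0.89  0.81]
ytool [-0.236 -0.972 -0.004] ztool [-0.972  0.236 -0.001] tiltfix deg tool [-0.   -0.06  0.2 ]
to [0.6388 0.205  0.08  ] cm tool [  2.32 -10.26  -3.98] rows 3.0
```

```bash
python3 -m jog '-0.4 0.5 -3.4 -1.3 0 0 0;-0.4 0.5 -3.2 -1.3 0 0 0;-0.4 0.5 -2.2 -0.8 0 0 0;-0.4 0 0 0 0 0 0;-0.4 0 0 0 0 0 0'; python3 go.py .6388 .205 .04
```

```text
clock: 26.9
tool_pos: [0.6348, 0.2029, 0.0851]
tool_rot: [0.703, -0.081, -0.702, -0.083]
wrist_force: [-0.1, -0.4, -0.2]
grip_width: 0.0386
t 26.9 tcp [0.6348 0.2029 0.0851] w 0.0386 F [-0.1 -0.4 -0.2] q6 [ 0.6   0.46 -0.19 -0.   -0.92  0.74]
ytool [-0.231 -0.973 -0.003] ztool [-0.973  0.231 -0.002] tiltfix deg tool [ 0.   -0.09  0.18]
to [0.6388 0.205  0.04  ] cm tool [ 4.52 -0.28 -0.33] rows 2.0
```

```bash
python3 -m jog '-0.4 2 -0.3 -0.2 0 0 0;-0.4 2 0 0.1 0 0 0;-0.4 1.5 0 0.1 0 0 0;-0.4 0 0 0 0 0 0;-0.4 0 0 0 0 0 0'; python3 go.py .6388 .205 .0106
python3 - <<'E'
from h import *
p=arm.snapshot('top');big=cv2.resize(p['image'][100:190,110:230],None,fx=6,fy=6);cv2.imwrite('pics/b14.png',big[:,:,::-1])
p=arm.snapshot('side');cv2.imwrite('pics/a14.png',cv2.resize(p['image'][210:300,140:260],None,fx=6,fy=6)[:,:,::-1])
E
```

```text
clock: 27.32
tool_pos: [0.6341, 0.2039, 0.0287]
tool_rot: [0.703, -0.082, -0.702, -0.083]
wrist_force: [0.4, 0.6, 0.0]
grip_width: 0.0385
t 27.32 tcp [0.6341 0.2039 0.0287] w 0.0385 F [0.4 0.6 0. ] q6 [ 0.6   0.52 -0.23 -0.   -0.81  0.74]
ytool [-0.231 -0.973 -0.002] ztool [-0.973  0.231 -0.001] tiltfix deg tool [-0.   -0.04  0.13]
to [0.6388 0.205  0.0106] cm tool [ 1.81 -0.21 -0.43] rows 1.0
```

View pics/a14.png

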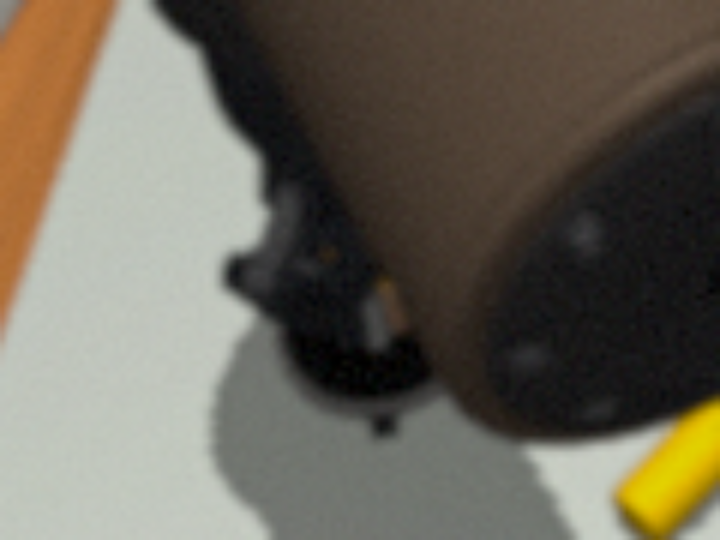

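```bash
python3 -m jog '-0.4 0.6 -0.2 -0.3 0 0.2 0;-0.4 0.4 0 0 0 0 0;-0.4 0.2 0 0 0 0 0;-0.4 0 0 0 0 0 0;-0.4 0 0 0 0 0 0'; python3 go.py .6388 .205 .0106
```

```text
clock: 27.83
tool_pos: [0.6403, 0.2059, 0.0204]
tool_rot: [0.706, -0.08, -0.699, -0.085]
wrist_force: [0.3, 0.4, -1.1]
grip_width: 0.0387
t 27.83 tcp [0.6403 0.2059 0.0204] w 0.0387 F [ 0.3  0.4 -1.1] q6 [ 0.6   0.54 -0.24  0.   -0.79  0.73]
ytool [-0.232 -0.973 -0.007] ztool [-0.973  0.232 -0.01 ] tiltfix deg tool [ 0.   -0.56  0.43]
to [0.6388 0.205  0.0106] cm tool [0.98 0.13 0.14] rows 1.0
```

```bash
python3 -m jog '-0.4 0.4 0.1 0.1 0 -0.2 0.2;-0.4 0.2 0 0 0 0 0;-0.4 0 0 0 0 0 0;-0.4 0 0 0 0 0 0'; python3 go.py .6388 .205 .0106;python3 -m jog '-0.4 0.1 0 0 0 0 0;-0.4 0 0 0 0 0 0'; python3 go.py .6388 .205 .0106
```

```text
clock: 28.17
tool_pos: [0.6392, 0.2053, 0.0143]
tool_rot: [0.705, -0.081, -0.7, -0.084]
wrist_force: [0.6, 0.7, -0.5]
grip_width: 0.0394
t 28.17 tcp [0.6392 0.2053 0.0143] w 0.0394 F [ 0.6  0.7 -0.5] q6 [ 0.6   0.54 -0.24  0.   -0.78  0.73]
ytool [-0.232 -0.973 -0.004] ztool [-0.973  0.232 -0.006] tiltfix deg tool [ 0.   -0.36  0.23]
to [0.6388 0.205  0.0106] cm tool [0.37 0.04 0.03] rows 1.0
clock: 28.33
tool_pos: [0.6392, 0.2054, 0.0131]
tool_rot: [0.705, -0.081, -0.7, -0.084]
wrist_force: [-0.8, -0.3, -0.2]
grip_width: 0.0387
t 28.33 tcp [0.6392 0.2054 0.0131] w 0.0387 F [-0.8 -0.3 -0.2] q6 [ 0.6   0.54 -0.24  0.   -0.78  0.73]
ytool [-0.232 -0.973 -0.004] ztool [-0.973  0.232 -0.006] tiltfix deg tool [ 0.   -0.36  0.23]
to [0.6388 0.205  0.0106] cm tool [0.25 0.05 0.03] rows 1.0
```

```bash
python3 -m jog '-0.4 0.1 0.03 0.03 0 0 0;-0.4 0 0 0 0 0 0';python3 -m jog '-0.4 0.1 0 0 0 0 0;-0.4 0 0 0 0 0 0';python3 -m jog '-0.4 0.06 0 0 0 0 0;-0.4 0 0 0 0 0 0';python3 -m jog '-0.4 0.05 0 0 0 0 0;-0.4 0 0 0 0 0 0'
```

```text
clock: 28.5
tool_pos: [0.6388, 0.2052, 0.012]
tool_rot: [0.705, -0.081, -0.7, -0.084]
wrist_force: [-0.7, 0.0, -0.1]
grip_width: 0.0386
clock: 28.67
tool_pos: [0.6389, 0.2052, 0.011]
tool_rot: [0.705, -0.081, -0.7, -0.084]
wrist_force: [0.6, 0.1, 0.5]
grip_width: 0.0383
clock: 28.83
tool_pos: [0.6389, 0.2052, 0.0104]
tool_rot: [0.705, -0.081, -0.7, -0.084]
wrist_force: [0.9, -1.0, -0.4]
grip_width: 0.0383
clock: 29.0
tool_pos: [0.6391, 0.2053, 0.0104]
tool_rot: [0.705, -0.081, -0.7, -0.084]
wrist_force: [0.4, 0.2, -0.6]
grip_width: 0.0388
```

Contact at 10.4 mm. Release, then raise well clear and move aside so I can check the placements.

```bash
python3 -m jog '-0.1 0 0 0 0 0 0;0 0 0 0 0 0 0;0.1 0 0 0 0 0 0;0.3 0 0 0 0 0 0;0.3 0 0 0 0 0 0;0.3 -1 0 0 0 0 0;0.3 -2.5 0 0 0 0 0;0.3 -3 0 0 0 0 0;0.3 -3 0 0 0 0 0;0.3 -3 0 0 0 0 0' && python3 -m jog '0.3 -2 2 1 0 0 0;0.3 -2 3.5 1 0 0 0;0.3 -2 3.5 1 0 0 0;0.3 -2 3.5 1 0 0 0;0.3 0 3.5 1 0 0 0;0.3 0 3.5 1 0 0 0;0.3 0 3 1 0 0 0;0.3 0 0 0 0 0 0;0.3 0 0 0 0 0 0'
python3 - <<'E'
from loc import *
import loc
o=loc.col
def col(p,k):
    if k!='red': return o(p,k)
    h,s,v=[x.astype(int) for x in cv2.split(cv2.cvtColor(p['image'],cv2.COLOR_RGB2HSV))]
    return (np.abs((h+90)%180-90)<7)&(s>160)
p=arm.snapshot('top');save(p,'top15.png');q=arm.snapshot('side');save(q,'side15.png')
# depth check: movement top points near stand vs. original stand centres (top cam)
C={'red':(.3958,-.1918),'blue':(.5100,-.4268),'green':(.5002,.4348),'black':(.637,.204)}
for n,pp in(('top',p),('side',q)):
  X=cloud(pp)
  for k,c in C.items():
    d=np.hypot(X[:,:,0]-c[0],X[:,:,1]-c[1]);m=(d<.035)&(X[:,:,2]>.032)&(X[:,:,2]<.05)
    f=(d<.045)&(X[:,:,2]>.005)&(X[:,:,2]<.014)
    if m.sum()>5: print(n,k,m.sum(),'top',X[m].mean(0).round(4),'off',(X[m].mean(0)[:2]-c).round(4),'z sd',X[m][:,2].std().round(4))
E
```

```text
clock: 29.83
tool_pos: [0.634, 0.2025, 0.1335]
tool_rot: [-0.701, 0.085, 0.704, 0.081]
wrist_force: [1.3, -0.6, -0.6]
grip_width: 0.0555
clock: 30.58
tool_pos: [0.5126, -0.0053, 0.2344]
tool_rot: [0.709, -0.08, -0.696, -0.083]
wrist_force: [0.3, -0.3, -0.2]
grip_width: 0.0557
top red 186 top [ 0.3961 -0.1897  0.037 ] off [0.0003 0.0021] z sd 0.0021
top blue 163 top [ 0.5104 -0.4241  0.037 ] off [0.0004 0.0027] z sd 0.002
side red 102 top [ 0.398  -0.1849  0.0365] off [0.0022 0.0069] z sd 0.0019
side blue 17 top [ 0.4996 -0.4173  0.0351] off [-0.0104  0.0095] z sd 0.0019
side green 333 top [0.5025 0.433  0.0369] off [ 0.0023 -0.0018] z sd 0.0016
side black 219 top [0.6383 0.2085 0.0368] off [0.0013 0.0045] z sd 0.0018
```

View pics/top15.png

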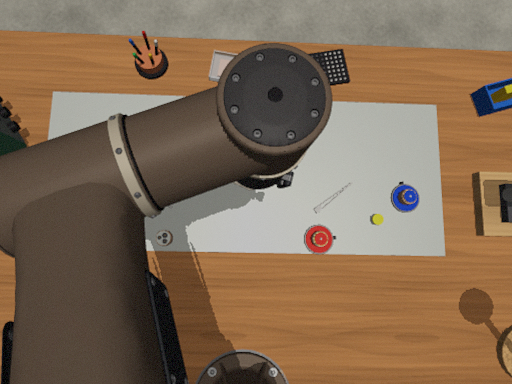

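View pics/side15.png

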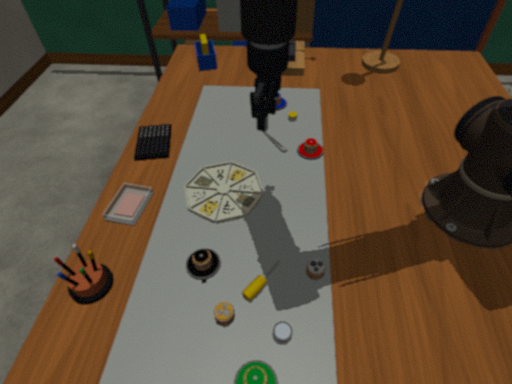

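All four look right. I'll swing the arm further off so the top view can check green and black too.

```bash
python3 -m jog '0.3 0 3.5 -1.5 0 0 0;0.3 0 3.5 -1.5 0 0 0;0.3 0 3.5 -1.5 0 0 0;0.3 0 3.5 -1.5 0 0 0;0.3 0 3.5 -1.5 0 0 0;0.3 0 3.5 -1.5 0 0 0;0.3 0 3.5 -1 0 0 0;0.3 0 3.5 -1 0 0 0;0.3 0 3.5 0 0 0 0;0.3 0 3 0 0 0 0' && python3 -m jog '0.3 0 3 1 0 0 0;0.3 0 3 1 0 0 0;0.3 0 0 0 0 0 0;0.3 0 0 0 0 0 0'
python3 - <<'E'
from loc import *
p=arm.snapshot('top');a=p['image'][110:260,50:200];cv2.imwrite('pics/t16.png',cv2.resize(a,None,fx=4,fy=4)[:,:,::-1])
X=cloud(p)
for k,c in {'green':(.5002,.4348),'black':(.637,.204)}.items():
    d=np.hypot(X[:,:,0]-c[0],X[:,:,1]-c[1]);m=(d<.035)&(X[:,:,2]>.032)&(X[:,:,2]<.05)
    if m.sum(): print(k,m.sum(),(X[m].mean(0)[:2]-c).round(4))
for k,c in {'brass':(.5709,.3175),'steel':(.3903,.2045)}.items():
    d=np.hypot(X[:,:,0]-c[0],X[:,:,1]-c[1]);m=(d<.03)&(X[:,:,2]>.027)
    if m.sum(): print(k,m.sum(),(np.median(X[m],0)[:2]-c).round(4))
E
```

```text
clock: 31.52
tool_pos: [0.5591, -0.3673, 0.23]
tool_rot: [0.709, -0.07, -0.698, -0.074]
wrist_force: [0.1, -0.3, 0.4]
grip_width: 0.0558
clock: 31.85
tool_pos: [0.5286, -0.4289, 0.2235]
tool_rot: [0.706, -0.07, -0.701, -0.075]
wrist_force: [0.4, 0.8, -0.6]
grip_width: 0.0553
green 189 [-0.0008 -0.0031]
black 174 [-0.0011 -0.0008]
brass 137 [ 0.0001 -0.0001]
steel 146 [0.0002 0.0001]
```

View pics/t16.png

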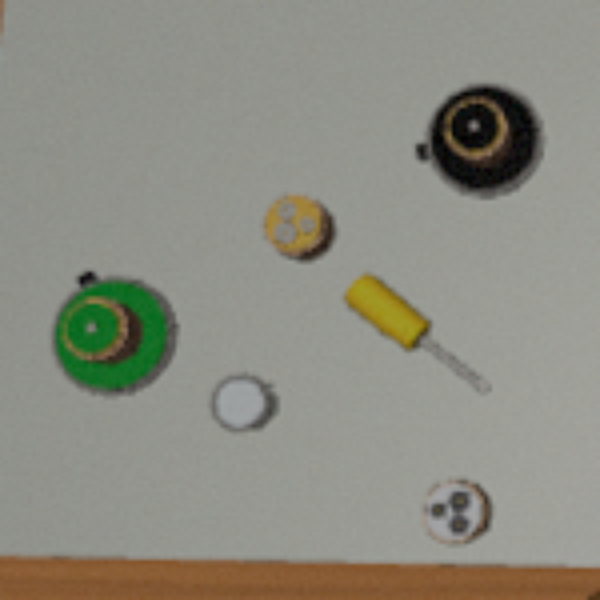

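All four are upright and within about 3 mm of centre, and the unfinished ones moved less than 0.3 mm. Handing in.

```bash
python3 -c "
from workcell import arm
print(abs(arm.observe()['joint_vel']).max());print(arm.finish_job())"
```

```text
0.028010854245441714
the job is handed in; nothing more can be done
None
```

I stood the red, blue, green and black movements, in that order, upright on the stands of the same colour. Each was lowered until it touched the felt, then released before I fetched the next. I handed in at about 32 s.

- **Centring:** in the last top views, all four tops measured 1–3 mm from the felt centre. Red, blue and green all lean toward the camera, so part of that is probably the camera seeing the movements' sides.
- **Unfinished movements:** the brass and steel ones measured within 0.3 mm of where they started.
- **Forces and clearance:** wrist force readings stayed around 2 N or less, and the gripper ended empty, about 22 cm above the table.
- **Checks that disagreed:**
  - The recognition networks mixed up some colours, so I identified everything from the pictures and by colour and depth.
  - The side camera read the first positions about 2 mm off in x and 3–5 mm off in y from the top camera. In the final check it read up to about 7 mm off centre for red. It put blue about 14 mm off, but with the arm covering most of it. I trusted the top camera and the close-up pictures there.

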